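Slide the top carrier plate off the stack and register it on the inspection bed

TASK

Slide the blue top plate sideways off the stack and across the gap onto the grey inspection bed, without lifting it, until its leading edge just touches the red end stop; then nudge it sideways until its side lies flush against the aluminium fence, so that it ends touching both stop and fence. Be gentle: the two plates underneath must stay where they are, and the end stop is only lightly clamped and must not be shifted. Leave everything else on the table alone.

Things in the scene. Friction and masses are not known exactly. Their poses are not given: they have to be found in the camera images.
- jig: Fixed jig on a 150 x 280 x 10 mm base plate. Origin: on the table at the jig's middle; y = slide direction, from the stack to the end stop; z up. The stack of three plates lies at y about -85 mm on a rubber pad (top at z = 12 mm), with a gap of about 15 mm between stack and bed. Nothing on the jig is taller than 56 mm. The jig never moves.
- jig_bed (a point): Centre of the flat top of the grey inspection bed, 126 mm (x) by 156 mm (y, jig y = -26 to +130 mm), 30.5 mm above the table: 1.5 mm lower than the underside of the top plate. Axes of the jig.
- jig_fence (a point): Middle of the top edge of the fence's working face. The fixed aluminium fence runs 140 mm along y on the bed's +x side; its face is the plane jig x = +55 mm, its top 45 mm above the table. The bed's -x side is open, so the plate is nudged towards +x. Axes of the jig.
- jig_stop_zone (a point): Fixed mark on the bed: jig x = 0, y = +79 mm. The red end stop (bar 96 mm along x, 12 mm thick, top 46 mm above the table, two clamp nuts to 56 mm) is set anew each time: its face towards the stack is anywhere from 19 mm before to 19 mm beyond this mark. The setting is not measured: see or feel it. Its friction clamp holds a 10 N push and slips at 14 N.
- plate_top_center (a point): Centre (half-way up) of the blue top plate: 90 mm (x) by 84 mm (y, along the slide) by 10 mm thick, about 0.2 kg, too wide to grip. Axes within 0.04 rad of the jig's. At the start 37 mm above the table (underside 32, top 42 mm), on the bed 35.5 mm. Slides at 1 to 3 N after a brief peak of up to 6 N. Push its edge with shut fingertips held above the plate below.
- plate_top_lead (a point): Middle of the leading edge face of the blue plate (the edge towards the end stop, 42 mm along the plate's +y from its centre, half-way up). Same axes as the plate.
- plate_middle: Bare aluminium plate of the same size directly under the blue one. Origin: centre of its underside (22 mm above the table). It lies loose and must stay.
- plate_bottom: Bare aluminium plate of the same size, lowest in the stack. Origin: centre of its underside (12 mm above the table). It lies loose and must stay.
- iris_post: Black round iris disc on a short steel post, 26 x 58 x 116 mm, standing at the back left, bystander. Origin: centre of its underside.
- air_blower: Blue rubber air blower bulb standing upright, 62 x 62 x 133 mm, bystander. Origin: centre of its underside.
- lens_box: Flat white plastic lens box, 47 x 45 x 19 mm, bystander. Origin: centre of its underside.
- driver: Screwdriver with yellow handle lying near the right edge of the table, 193 x 21 x 20 mm, bystander. Origin: centre of its underside, long axis x.
- sensor_head: Black disc sensor on a short post, 31 x 58 x 92 mm, bystander behind the jig. Origin: centre of its underside.
- adapter_a: Small white ring adapter, 26 x 26 x 15 mm, bystander. Origin: centre of its underside.
- adapter_b: Small white ring adapter, 26 x 26 x 15 mm, bystander. Origin: centre of its underside.

How it is judged (in metres and radians):
On the way:
1. the blue plate has left the stack: it lies flat and wholly on the bed (y of plate_top_center in the frame of jig above 0.016 m and height (world z) of plate_top_center below 0.0365 m), for 0.1 s.
At the end, for the whole second after the job is handed in: The blue plate lies flat and at rest on the bed, released, its leading edge within 2 mm of the end stop, its side edge within 2 mm of the fence and parallel to it within 0.04 rad (y of end_stop_c0 in the frame of plate_top_lead between 0.003 and 0.008 m and x of plate_top_center in the frame of jig between 0.008 and 0.012 m and angle between the y axis of plate_top_center and the y axis of jig, either way round below 0.04 rad and height (world z) of plate_top_center between 0.0345 and 0.0365 m and angle between plate_top_center's own z axis and vertical below 0.03 rad and linear speed of plate_top below 0.01 m/s and contact force between each of the arm, the fingers and plate_top below 0.1 N); the robot touches nothing.
It fails at once if a lower plate shifted by more than 5 mm (distance of any of plate_middle, plate_bottom from where it was at the start of the episode above 0.005 m).
It fails at once if the end stop shifted by more than 2.5 mm (distance of end_stop_c0 from where it was at the start of the episode above 0.0025 m).
It fails at once if the blue plate lifted by more than 8 mm or tipped by more than 0.2 rad (height (world z) of plate_top_center above 0.045 m or angle between plate_top_center's own z axis and vertical above 0.2 rad).
It fails at once if the blue plate pushed with more than 25 N (contact force between the fingers and plate_top above 25 N).
It fails at once if a bystander moved by more than 20 mm (distance of any of iris_post, air_blower, lens_box, driver, sensor_head, adapter_a, adapter_b from where it was at the start of the episode above 0.02 m).
It also fails if it takes over 51 s, if anything falls off the work surface, if the arm or the gripper's body presses on something with over 40 N, if the wrist force passes 120 N, or if a joint passes its speed limit or range.

ROBOT

A 6-joint arm with a two-finger parallel gripper is mounted at the origin on a cart in front of the work surface, level with it; the furniture and walls round the work are solid. World frame = base frame: x ahead of the robot, y to its left, z up, the work surface at z = 0. Lengths are in mm, angles in degrees, forces in N, time in s.
With the tool pointing down it reaches from about 350 to 850 mm from the base axis. Payload 8.1 kg.
Tool frame: the origin (TCP) lies between the finger pads; the fingertips stand 22 mm ahead of it and the grasp point (between the pads) lies 3 mm ahead of it; z points along the fingers, y is the direction in which the jaws open and shut (so a half turn about z gives the same grasp; the last joint's range is limited). The gripper opens to 85 mm and grips with 20 to 120 N. Pads are 22 mm wide; open, the fingers measure 114 mm over their backs; the gripper's body (76 mm by 85 mm) begins 54 mm behind the grasp point. The pads swing forward as they close: fully open they stand 13 mm farther back than shut.
Start: joints at [69.42, 7.471, 85.268, -0, 87.261, -4.893], TCP at [162.213, 577.661, 253.292] pointing down, gripper open.
Joint ranges: [-169.43, 169.43], [-51.17, 129.36], [1.28, 143.12], [-76.62, 256.62], [0, 156.53], [-152.29, 152.29]. Speed limits (degrees/s): [136.94, 136.94, 159.86, 180, 180, 180].

INTERFACE

Orientations are given as [roll, pitch, yaw] about the fixed x, y, z axes, in that order (R = Rz(yaw) Ry(pitch) Rx(roll)).
In Python, from bench import r gives the robot as it stands.
- The arm moves only by the tool drive_tool, never from a script. Its argument "moves" is a list of rows, each a list of 2 entries, a list of its own where there are three numbers: the shift along the world's x, y, z in mm, then the turn about the world's z in degrees. A call has exactly 8 rows; each row is the pose to reach, as a shift and turn from the pose commanded when the call began; what a row does not reach only later rows make up. A row lasts 1/12 s, in which the tool goes at most 41.7 mm and 7.16 degrees, less where a joint would pass 70% of its speed; a pose out of reach is approached as far as the arm can. A call with a gripper value outside its range is refused whole. "fingers" is the finger opening in mm, from 0 to 85.4, set as the call begins (left out, the last holds). The fingers move at their own pace and stop on an object; "squeeze" is the grip in N (left out, the last holds). Time passes only in rows, so rows that repeat a pose let the fingers close, or fill a call up. It gives the time, the measured TCP pose, the force and the opening at its end, in the units of the state.
- r.sense(): the state, without advancing time (a new reading comes with each control period).
- r.snapshot(name): name is "side" or "top"; returns a dict with "pixels" (480x640x3 uint8, red, green, blue), "camera_matrix" (3x3 intrinsics, pixels), "k1" (the pictures are not rectified: a ray, as slopes to the right and down, at radius r is drawn at 1 + k1 r^2 times it, then the intrinsics apply), "xyz" and "orientation" of the camera in the world. Camera axes: x right, y down, z forward; pixel columns grow to the right and rows downward; lengths in mm; the calibration is good to about 2 mm. A picture is of the moment at which its call begins. There is no depth.
- r.hand_in(): hands the job in, once; it reports no verdict.
The state is a dict: "time": time; "joint_pos": joint angles; "qd": joint speeds; "joint_efforts": joint torques, N m; "tool_pos": TCP position; "tcp_rot": TCP orientation; "ft_force": force on the tool from outside, world axes, zero at the start; "wrist_torque": the same for the moment, N m; "finger_gap": finger opening in mm.
Only numpy, scipy, OpenCV 4.12 (cv2) and the standard library are available. Lean on these libraries where they do the work, as an engineer would, in place of code of your own. Each camera call takes 0.05 s, during which the arm holds its last target.

## Working session

There is one attempt and no reset: what is moved stays moved. The work goes in short steps, Python scripts to look and compute and a tool call to move; the robot and the scene stay as the last step left them, time stands still between calls to the robot, and variables do not carry over. Pictures are saved under pics/ and viewed, and the job is handed in when it is done.

Besides the shell and the picture viewer there is one more tool, called after ">>>" by a JSON object that holds its "fn" and its "kwargs", one argument or row to a line. drive_tool: Moves the arm, as the interface text tells. Its arguments: {"type":"object","properties":{"moves":{"type":"array","items":{"type":"array"}},"fingers":{"type":"number"},"squeeze":{"type":"number"}},"required":["moves"]}

```bash
mkdir -p pics; ls; cat > h.py <<'E'
import numpy as np, cv2
from scipy.spatial.transform import Rotation as R
def save(s,name): cv2.imwrite('pics/'+name+'.png', s['pixels'][:,:,::-1])
def ray(s,uv):
    K=np.array(s['camera_matrix']);k=s['k1']
    d=np.array([(uv[0]-K[0,2])/K[0,0],(uv[1]-K[1,2])/K[1,1]])
    x=d.copy()
    for _ in range(30): x=d/(1+k*(x@x))
    Rm=rot(s)
    return np.array(s['xyz'],float), Rm@np.array([x[0],x[1],1])
def rot(s):
    o=np.array(s['orientation'],float)
    if o.shape==(3,3): return o
    return R.from_euler('xyz',o,degrees=True).as_matrix()
def onz(s,uv,z):
    c,d=ray(s,uv); return c+d*(z-c[2])/d[2]
def proj(s,p):
    q=rot(s).T@(np.array(p,float)-np.array(s['xyz'],float)); x=q[:2]/q[2]
    x=x*(1+s['k1']*(x@x)); K=np.array(s['camera_matrix'])
    return np.array([K[0,0]*x[0]+K[0,2],K[1,1]*x[1]+K[1,2]])
E
python3 - <<'E'
from bench import r
from h import *
for n in('side','top'):
    s=r.snapshot(n); save(s,n+'0'); print(n,s['camera_matrix'],s['k1'],s['xyz'],s['orientation'])
print(r.sense())
E
```

```text
pics
side [[610.61340978   0.         314.68796235]
 [  0.         610.61340978 239.7101032 ]
 [  0.           0.           1.        ]] -0.15308777321069805 [ 371.48112189 -797.66604512  747.6244132 ] [-123.22103642    0.17690563  -12.28899206]
top [[550.0649995    0.         318.10018966]
 [  0.         550.0649995  238.25074299]
 [  0.           0.           1.        ]] 0.03536744143895234 [ 408.85540128  202.45203669 1241.99724149] [-172.20101316    1.20055508  -91.51285069]
{'time': 0.1, 'joint_pos': array([ 6.94199467e+01,  7.51326219e+00,  8.53224151e+01,  1.76732151e-03,
        8.72626454e+01, -4.89298604e+00]), 'qd': array([-0.01434132, -0.0274344 , -0.18826479, -0.08064347, -0.01930334,
       -0.01323723]), 'joint_efforts': array([ 8.62619363e-04, -5.70960224e+01, -5.01932895e+01, -2.60139786e-04,
        8.41456815e-03, -5.43428223e-05]), 'tool_pos': array([162.03502946, 577.22828468, 252.32942896]), 'tcp_rot': array([-1.79902186e+02, -1.01451469e-02,  1.64312838e+02]), 'ft_force': array([-0.16282587, -1.46528013,  0.54836506]), 'wrist_torque': array([ 0.00819031, -0.03250389,  0.01054525]), 'finger_gap': 85.30734469880603}
```

View pics/side0.png

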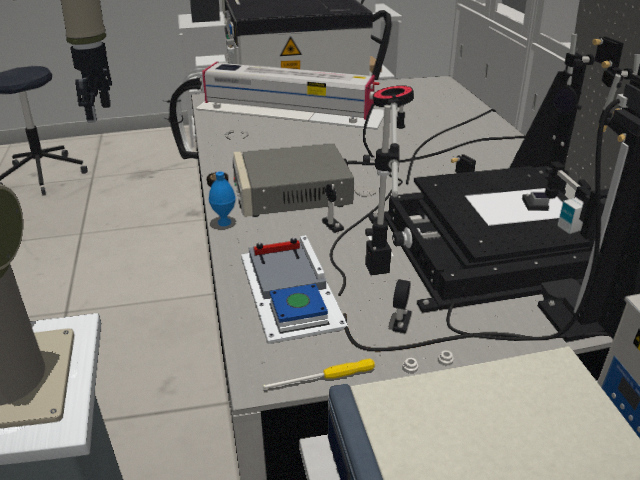

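View pics/top0.png

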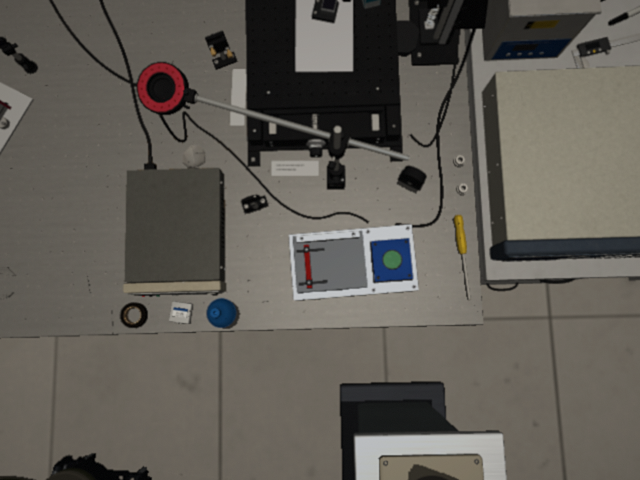

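The side view shows the jig around (290,285), with the blue plate at (298,302) and the red stop at (278,247). In the top view the jig is at (350,262), the blue plate at (392,260) and the red stop at x≈308. I'll zoom in and measure.

```bash
python3 - <<'E'
from bench import r
from h import *
s=r.snapshot('top'); t=r.snapshot('side')
a=cv2.resize(s['pixels'][215:310,280:425],None,fx=5.5,fy=5.5,interpolation=cv2.INTER_CUBIC)
cv2.imwrite('pics/topz.png',a[:,:,::-1])
a=cv2.resize(t['pixels'][225:350,230:360],None,fx=4.8,fy=4.8,interpolation=cv2.INTER_CUBIC)
cv2.imwrite('pics/sidez.png',a[:,:,::-1])
for n,q in(('top',s),('side',t)):
    p=q['pixels'].astype(int); hsv=cv2.cvtColor(q['pixels'],cv2.COLOR_RGB2HSV)
    blue=((hsv[...,0]>100)&(hsv[...,0]<125)&(hsv[...,1]>130)).astype(np.uint8)
    green=((hsv[...,0]>45)&(hsv[...,0]<85)&(hsv[...,1]>80)).astype(np.uint8)
    red=(((hsv[...,0]<8)|(hsv[...,0]>172))&(hsv[...,1]>140)).astype(np.uint8)
    white=((p.min(2)>185)).astype(np.uint8)
    for nm,m in(('b',blue),('g',green),('r',red),('w',white)):
        box=np.zeros_like(m)
        if n=='top': box[215:310,280:425]=1
        else: box[225:345,235:350]=1
        c,_=cv2.findContours(m*box,cv2.RETR_EXTERNAL,cv2.CHAIN_APPROX_NONE)
        c=sorted(c,key=cv2.contourArea)[-2:]
        for k in c: 
            if cv2.contourArea(k)>15: print(n,nm,cv2.contourArea(k),cv2.minAreaRect(k),cv2.boxPoints(cv2.minAreaRect(k)).round(1).tolist())
E
```

```text
top b 1432.0 ((391.2345275878906, 259.8138122558594), (40.02792739868164, 38.03483200073242), 85.2363510131836) [[370.6000061035156, 241.39999389648438], [408.5, 238.3000030517578], [411.79998779296875, 278.20001220703125], [373.8999938964844, 281.29998779296875]]
top g 227.5 ((391.75006103515625, 259.2500305175781), (16.970561981201172, 16.26345443725586), 45.0) [[380.0, 259.0], [391.5, 247.5], [403.5, 259.5], [392.0, 271.0]]
top r 103.0 ((307.3705749511719, 265.51129150390625), (27.504901885986328, 4.894573211669922), 85.03025817871094) [[303.70001220703125, 252.0], [308.6000061035156, 251.60000610351562], [311.0, 279.0], [306.1000061035156, 279.3999938964844]]
top w 174.5 ((326.9379577636719, 234.7551727294922), (6.31145715713501, 46.42242431640625), 85.2363510131836) [[303.5, 233.5], [349.79998779296875, 229.6999969482422], [350.29998779296875, 236.0], [304.1000061035156, 239.8000030517578]]
top w 3201.0 ((352.72760009765625, 261.7310485839844), (64.3602523803711, 123.07341003417969), 85.2363510131836) [[288.70001220703125, 234.8000030517578], [411.3999938964844, 224.600006103515
[... 523 characters left out ...]
5.2412223815918), 81.38435363769531) [[253.60000610351562, 246.39999389648438], [298.29998779296875, 239.60000610351562], [299.6000061035156, 248.10000610351562], [254.89999389648438, 254.89999389648438]]
side w 185.5 ((311.5805358886719, 254.20252990722656), (41.984336853027344, 5.962272644042969), 64.23067474365234) [[299.79998779296875, 236.60000610351562], [305.1000061035156, 234.0], [323.3999938964844, 271.79998779296875], [318.0, 274.3999938964844]]
side w 1372.5 ((293.95904541015625, 289.6690368652344), (99.08695983886719, 80.17632293701172), 72.6459732055664) [[240.89999389648438, 254.3000030517578], [317.3999938964844, 230.39999389648438], [347.0, 325.0], [270.5, 348.8999938964844]]
```

View pics/topz.png

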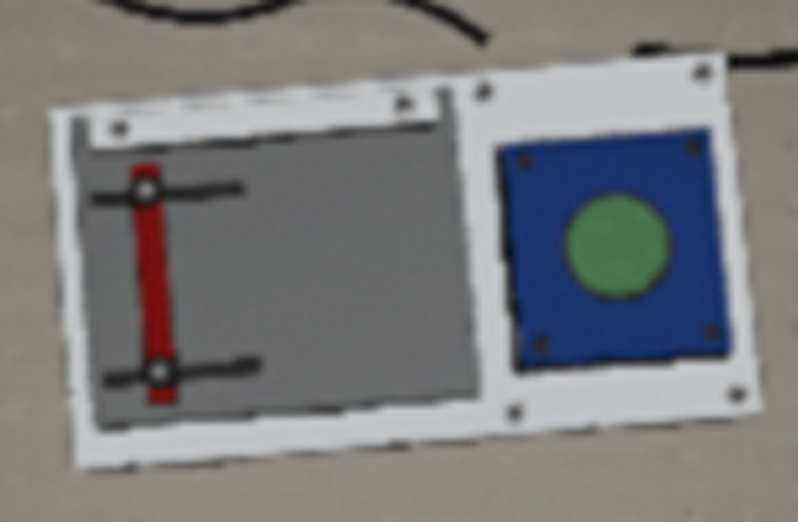

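View pics/sidez.png

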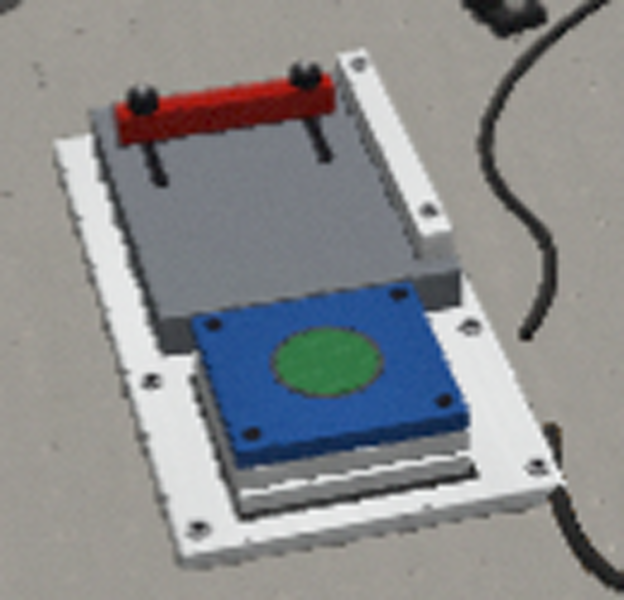

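```bash
python3 - <<'E'
from bench import r
from h import *
s=r.snapshot('top'); t=r.snapshot('side')
def zt(p): return (280+(p[0]+.5)/5.5-.5,215+(p[1]+.5)/5.5-.5)
def zs(p): return (230+(p[0]+.5)/4.8-.5,225+(p[1]+.5)/4.8-.5)
def rep(n,P):
    P=np.array(P)[:,:2]; print(n,P.round(1).tolist(),'c',P.mean(0).round(1))
    for i in range(len(P)):
        d=P[(i+1)%len(P)]-P[i]; print('   len %.1f ang %.2f'%(np.hypot(*d),np.degrees(np.arctan2(d[1],d[0]))))
rep('base top',[onz(s,zt(p),10) for p in[(50,108),(727,52),(763,410),(77,467)]])
rep('base side',[onz(t,zs(p),10) for p in[(54,142),(563,484),(183,552)]])
rep('blue top',[onz(s,zt(p),42) for p in[(498,146),(710,128),(732,355),(519,370)]])
rep('blue side',[onz(t,zs(p),42) for p in[(192,322),(412,285),(467,412),(238,452)]])
rep('bed top',[onz(s,zt(p),30.5) for p in[(72,118),(453,88),(480,398),(98,428)]])
rep('stop top',[onz(s,zt(p),46) for p in[(158,163),(176,402),(150,404),(132,166)]])
rep('stop side z46 front edge',[onz(t,zs(p),46) for p in[(120,122),(335,88)]])
rep('stop side z30.5 front edge',[onz(t,zs(p),30.5) for p in[(122,144),(335,110)]])
rep('fence top',[onz(s,zt(p),45) for p in[(92,150),(437,127)]])
rep('fence side',[onz(t,zs(p),45) for p in[(340,64),(427,236)]])
for n,q,z in(('green t',zt((618,245)),42),): print(n,onz(s,q,z))
print('green s',onz(t,zs((328,361)),42))
E
```

```text
base top [[589.4, 290.2], [604.4, 11.4], [457.7, 4.3], [442.2, 282.0]] c [523.4 147. ]
   len 279.2 ang -86.91
   len 146.9 ang -177.21
   len 278.2 ang 93.20
   len 147.5 ang 3.17
base side [[443.2, 282.5], [605.6, 12.2], [459.0, 5.7]] c [502.6 100.2]
   len 315.3 ang -59.00
   len 146.7 ang -177.45
   len 277.2 ang 93.27
blue top [[564.1, 109.2], [568.9, 24.6], [478.3, 20.4], [474.7, 104.4]] c [521.5  64.7]
   len 84.7 ang -86.76
   len 90.7 ang -177.35
   len 84.1 ang 92.49
   len 89.6 ang 3.04
blue side [[478.6, 100.5], [567.4, 105.2], [570.7, 24.3], [483.2, 20.2]] c [525.   62.6]
   len 88.9 ang 3.04
   len 80.9 ang -87.62
   len 87.6 ang -177.27
   len 80.5 ang 93.31
bed top [[582.0, 279.9], [589.8, 125.5], [464.6, 119.4], [456.8, 272.0]] c [523.3 199.2]
   len 154.6 ang -87.14
   len 125.3 ang -177.23
   len 152.8 ang 92.92
   len 125.5 ang 3.60
stop top [[560.7, 245.0], [465.6, 240.1], [465.1, 250.4], [559.8, 255.4]] c [512.8 247.7]
   len 95.3 ang -177.10
   len 10.3 ang 92.81
   len 94.9 ang 2.99
   len 10.4 ang -85.03
stop side z46 front edge [[469.0, 238.7], [563.7, 244.5]] c [516.4 241.6]
   len 94.9 ang 3.53
   len 94.9 ang -176.47
stop side z30.5 front edge [[469.8, 244.6], [564.6, 250.4]] c [517.2 247.5]
   len 95.0 ang 3.52
   len 95.0 ang -176.48
fence top [[566.8, 271.2], [572.1, 133.4]] c [569.5 202.3]
   len 138.0 ang -87.82
   len 138.0 ang 92.18
fence side [[569.8, 264.3], [579.4, 131.8]] c [574.6 198.1]
   len 132.8 ang -85.85
   len 132.8 ang 94.15
green t [523.12458123  63.2493839   42.        ]
green s [525.77269106  65.39836815  42.        ]
```

The jig centre is about (524,147.5) with yaw about 3°. The plate centre is about (523,64) and the stop face is at jig y≈95. I'll move above the near side of the stack with the fingers shut.

>>> {"fn": "drive_tool", "kwargs": {
  "moves": [
    [[19,-31,0],3],
    [[38,-62,0],6],
    [[57,-93,0],9],
    [[76,-124,0],12],
    [[95,-155,0],15],
    [[114,-186,0],18.7],
    [[133,-217,0],18.7],
    [[152,-248,0],18.7]
  ],
  "fingers": 0,
  "squeeze": 40
}}

```text
time: 0.97
tool_pos: [314.7, 328.1, 253.4]
tcp_rot: [180.0, 0.0, -176.9]
ft_force: [0.9, 0.2, 0.2]
finger_gap: 0.1
```

>>> {"fn": "drive_tool", "kwargs": {
  "moves": [
    [[19,-31,0],0],
    [[38,-62,0],0],
    [[57,-93,0],0],
    [[76,-124,0],0],
    [[95,-155,0],0],
    [[114,-186,0],0],
    [[133,-217,0],0],
    [[152,-248,0],0]
  ]
}}

```text
time: 1.63
tool_pos: [466.9, 79.9, 253.5]
tcp_rot: [180.0, 0.0, -177.0]
ft_force: [0.8, 0.9, -0.1]
finger_gap: 0.1
```

>>> {"fn": "drive_tool", "kwargs": {
  "moves": [
    [[20,-33,0],0],
    [[40,-66,-10],0],
    [[61,-100,-30],0],
    [[61,-100,-60],0],
    [[61,-100,-90],0],
    [[61,-100,-110],0],
    [[61,-100,-120],0],
    [[61,-100,-120],0]
  ]
}}

```text
time: 2.3
tool_pos: [525.2, -18.1, 130.4]
tcp_rot: [179.9, -0.3, -177.0]
ft_force: [0.3, 0.8, 0.2]
finger_gap: -0.1
```

>>> {"fn": "drive_tool", "kwargs": {
  "moves": [
    [[0,0,-20],0],
    [[0,0,-40],0],
    [[0,0,-55],0],
    [[0,0,-65],0],
    [[0,0,-72],0],
    [[0,0,-76],0],
    [[0,0,-76],0],
    [[0,0,-76],0]
  ]
}}

```text
time: 2.97
tool_pos: [527.9, -18.4, 58.2]
tcp_rot: [-180.0, 0.1, -177.0]
ft_force: [-0.0, -0.1, 0.2]
finger_gap: 0.1
```

```bash
python3 - <<'E'
from bench import r
from h import *
s=r.snapshot('top'); t=r.snapshot('side')
a=cv2.resize(s['pixels'][215:310,300:445],None,fx=5.5,fy=5.5,interpolation=cv2.INTER_CUBIC)
b=cv2.resize(t['pixels'][225:350,225:385],None,fx=4.8,fy=4.8,interpolation=cv2.INTER_CUBIC)
cv2.imwrite('pics/t1.png',a[:,:,::-1]);cv2.imwrite('pics/s1.png',b[:,:,::-1])
print(r.sense()['tool_pos'],r.sense()['ft_force'])
E
```

```text
[528.06662515 -18.41473678  58.42220541] [ 0.01156793  0.44064955 -0.05061688]
```

View pics/s1.png

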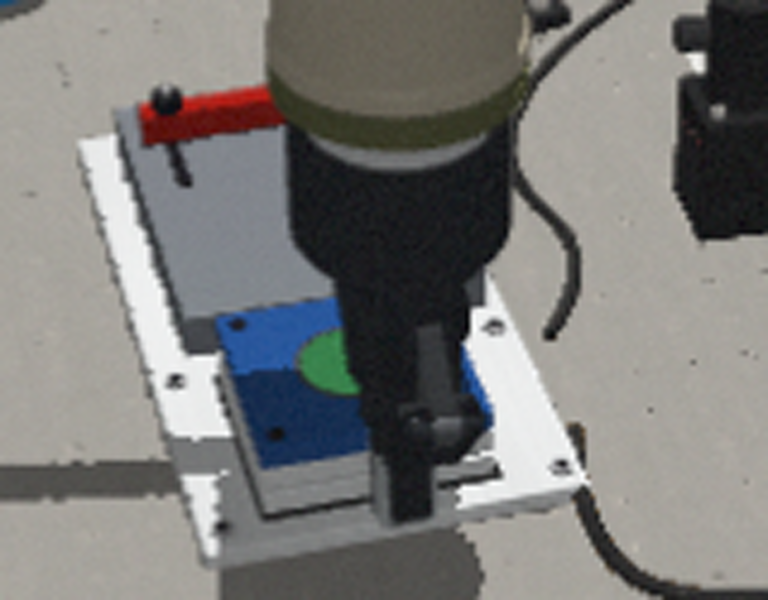

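View pics/t1.png

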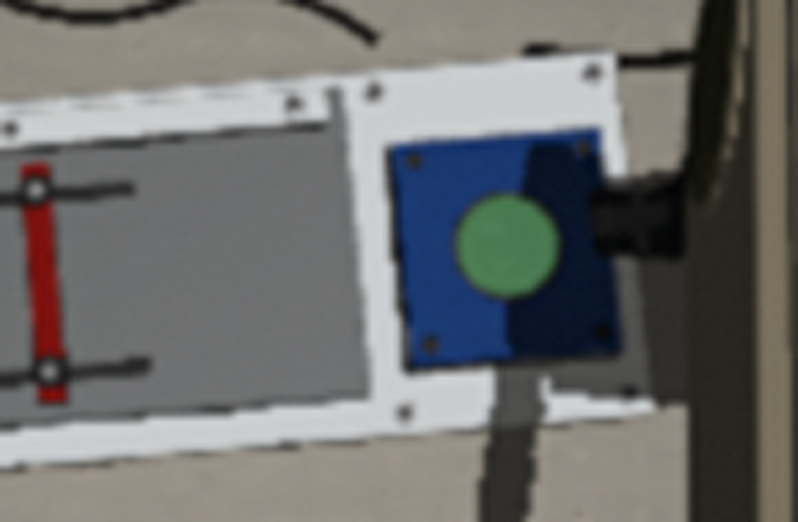

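The tip is just behind the plate's trailing edge, with the blue edge at about (430,455) in the side zoom and the finger at (400,500). There is clear space before contact, so I'll approach gently.

>>> {"fn": "drive_tool", "kwargs": {
  "moves": [
    [[-0.5,3,0],0],
    [[-1,6,0],0],
    [[-1.5,9,0],0],
    [[-1.7,12,0],0],
    [[-1.8,14,0],0],
    [[-2,16,0],0],
    [[-2,18,0],0],
    [[-2,18,0],0]
  ]
}}

```text
time: 3.73
tool_pos: [525.2, 0.1, 57.2]
tcp_rot: [180.0, -0.0, -177.0]
ft_force: [-0.5, 0.4, -0.4]
finger_gap: -0.1
```

>>> {"fn": "drive_tool", "kwargs": {
  "moves": [
    [[0,1,0],0],
    [[-0.1,2,0],0],
    [[-0.2,3,0],0],
    [[-0.2,4,0],0],
    [[-0.3,5,0],0],
    [[-0.3,6,0],0],
    [[-0.4,7,0],0],
    [[-0.4,8,0],0]
  ]
}}

```text
time: 4.4
tool_pos: [524.8, 7.7, 57.3]
tcp_rot: [-180.0, -0.0, -177.0]
ft_force: [0.8, 0.3, 0.2]
finger_gap: 0.4
```

```bash
cat > v.py <<'E'
import sys
from bench import r
from h import *
n=sys.argv[1]
s=r.snapshot('top'); t=r.snapshot('side')
a=cv2.resize(s['pixels'][215:310,280:425],None,fx=5.5,fy=5.5,interpolation=cv2.INTER_CUBIC)
b=cv2.resize(t['pixels'][225:350,225:385],None,fx=4.8,fy=4.8,interpolation=cv2.INTER_CUBIC)
cv2.imwrite('pics/t%s.png'%n,a[:,:,::-1]);cv2.imwrite('pics/s%s.png'%n,b[:,:,::-1])
q=r.sense();print(q['tool_pos'],q['ft_force'],q['wrist_torque'],q['time'])
E
python3 v.py 2
```

```text
[524.8138684    7.79842879  57.28968228] [ 0.20425432 -0.01472474  0.88690154] [0.00046618 0.00924766 0.00829218] 4.5
```

View pics/s2.png

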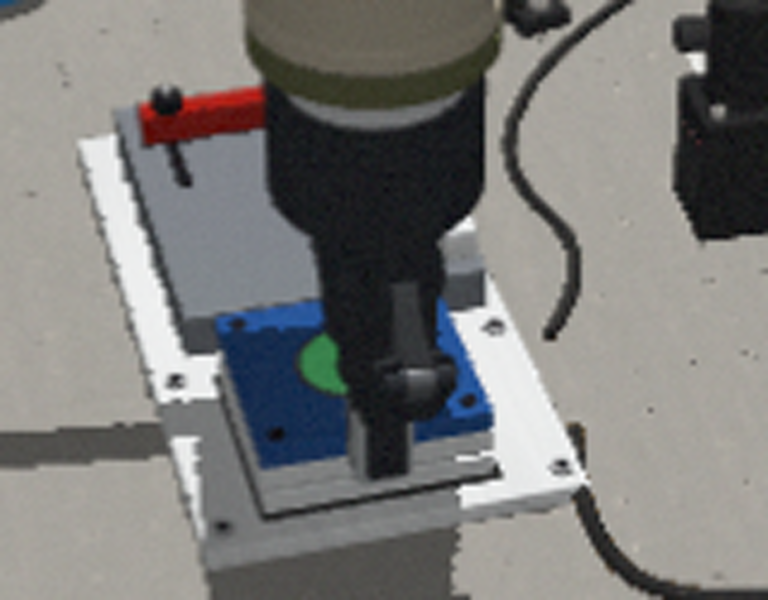

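View pics/t2.png

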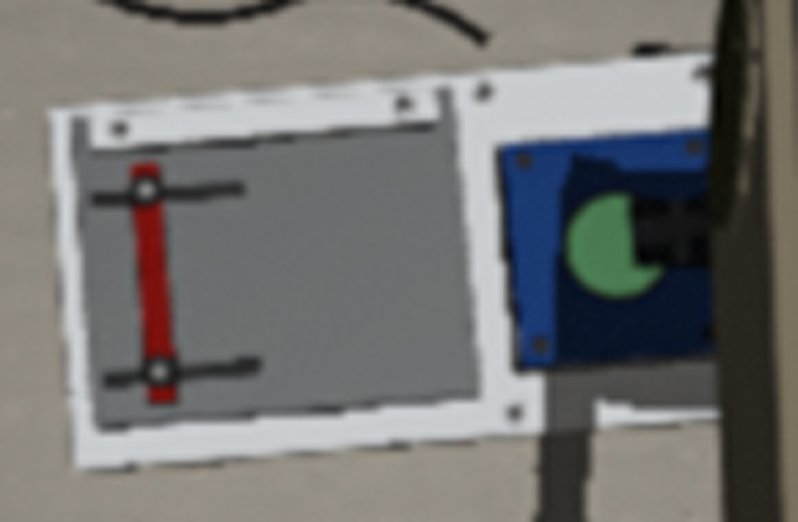

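>>> {"fn": "drive_tool", "kwargs": {
  "moves": [
    [[0,1,0],0],
    [[0,2,0],0],
    [[0,3,0],0],
    [[0,4,0],0],
    [[0,5,0],0],
    [[0,6,0],0],
    [[0,7,0],0],
    [[0,8,0],0]
  ]
}}

```text
time: 5.17
tool_pos: [524.8, 15.7, 57.3]
tcp_rot: [-180.0, -0.0, -177.0]
ft_force: [-0.3, -1.9, 0.5]
finger_gap: 0.1
```

>>> {"fn": "drive_tool", "kwargs": {
  "moves": [
    [[0,1,0],0],
    [[-0.1,2,0],0],
    [[-0.2,3,0],0],
    [[-0.2,4,0],0],
    [[-0.3,5,0],0],
    [[-0.3,6,0],0],
    [[-0.4,7,0],0],
    [[-0.4,8,0],0]
  ]
}}

```text
time: 5.83
tool_pos: [524.4, 23.8, 57.3]
tcp_rot: [180.0, -0.0, -177.0]
ft_force: [0.2, -0.9, -0.6]
finger_gap: -0.3
```

```bash
python3 v.py 3
```

```text
[524.40179949  23.87456382  57.28712712] [ 0.88636368 -0.93751894 -0.31754612] [-0.10645237  0.06671539  0.00432341] 5.9333
```

View pics/s3.png

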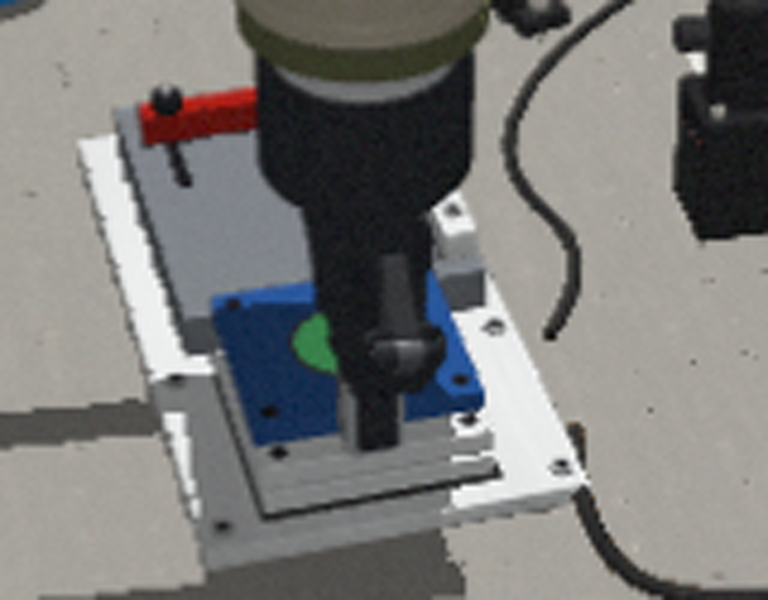

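View pics/t3.png

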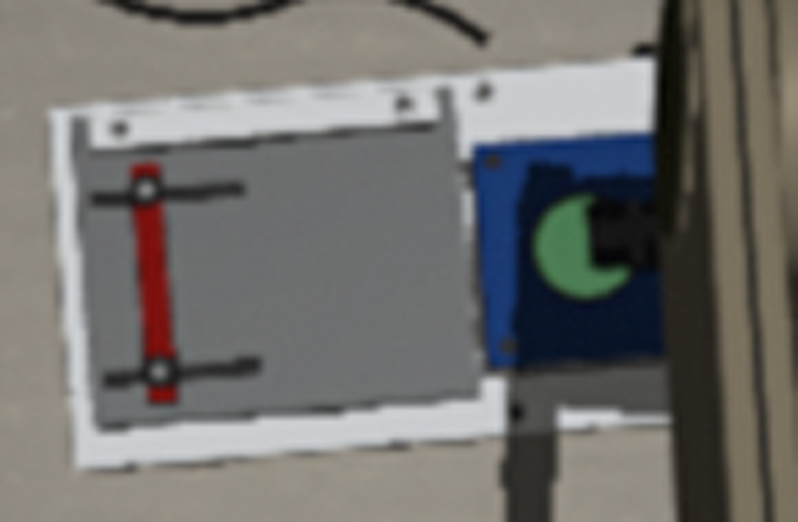

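>>> {"fn": "drive_tool", "kwargs": {
  "moves": [
    [[-0.2,4,0],0],
    [[-0.4,8,0],0],
    [[-0.6,12,0],0],
    [[-0.8,16,0],0],
    [[-1.0,20,0],0],
    [[-1.3,24,0],0],
    [[-1.5,28,0],0],
    [[-1.7,32,0],0]
  ]
}}

```text
time: 6.6
tool_pos: [522.9, 56.0, 57.5]
tcp_rot: [-180.0, 0.0, -177.0]
ft_force: [-0.4, -3.8, 4.1]
finger_gap: -0.3
```

```bash
python3 v.py 4
```

```text
[522.90030386  56.5397501   57.54405831] [-0.41806074  1.82250953  4.16624292] [ 0.19972654 -0.02044829  0.03467546] 6.7
```

View pics/s4.png

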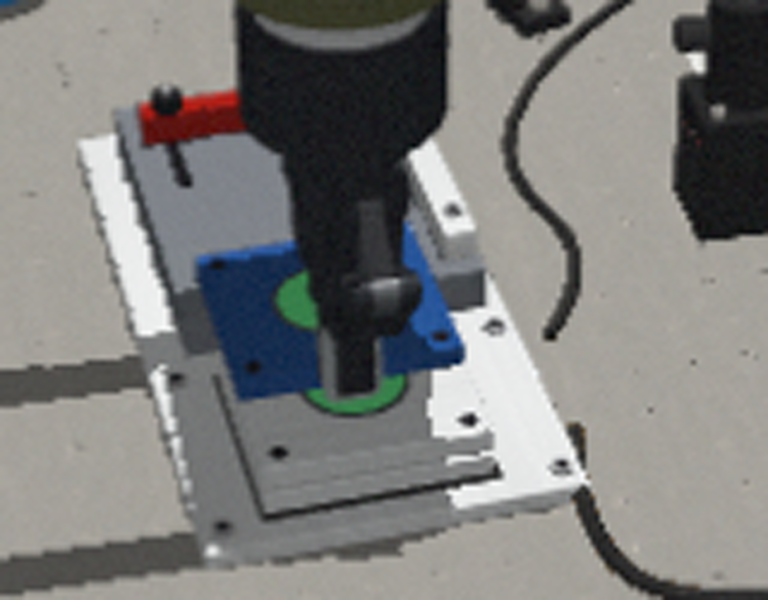

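View pics/t4.png

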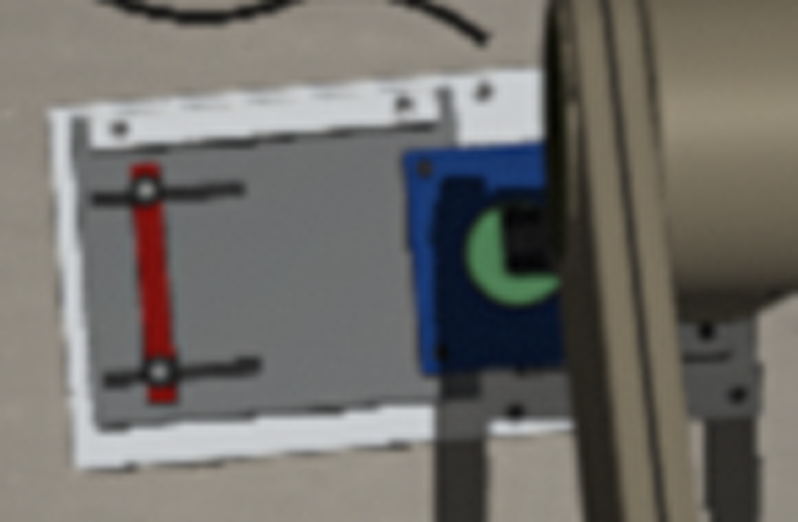

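The plate has moved about 43 mm and still lies straight, and the middle plate's screw at (279,452) is unmoved. There is an unexplained 4 N upward force, so I'll raise the tip slightly and go on slowly.

>>> {"fn": "drive_tool", "kwargs": {
  "moves": [
    [[0,0,0.6],0],
    [[0,0.5,1.2],0],
    [[-0.1,1.5,1.2],0],
    [[-0.2,3,1.2],0],
    [[-0.3,5,1.2],0],
    [[-0.4,7,1.2],0],
    [[-0.5,9,1.2],0],
    [[-0.6,11,1.2],0]
  ]
}}

```text
time: 7.37
tool_pos: [522.1, 66.8, 58.5]
tcp_rot: [-180.0, 0.0, -177.0]
ft_force: [0.2, -1.3, 0.6]
finger_gap: 0.0
```

>>> {"fn": "drive_tool", "kwargs": {
  "moves": [
    [[-0.2,3,0],0],
    [[-0.3,6,0],0],
    [[-0.5,9,0],0],
    [[-0.6,12,0],0],
    [[-0.8,15,0],0],
    [[-0.9,18,0],0],
    [[-1.1,21,0],0],
    [[-1.3,24,0],0]
  ]
}}

```text
time: 8.03
tool_pos: [520.7, 91.0, 58.4]
tcp_rot: [180.0, -0.0, -177.0]
ft_force: [-0.7, -1.5, 0.2]
finger_gap: -0.1
```

```bash
python3 v.py 5
```

```text
[520.73117694  91.26744731  58.47305775] [-0.49300654 -0.13235294 -0.1912341 ] [-0.02848563 -0.02004721 -0.00109161] 8.1333
```

View pics/s5.png

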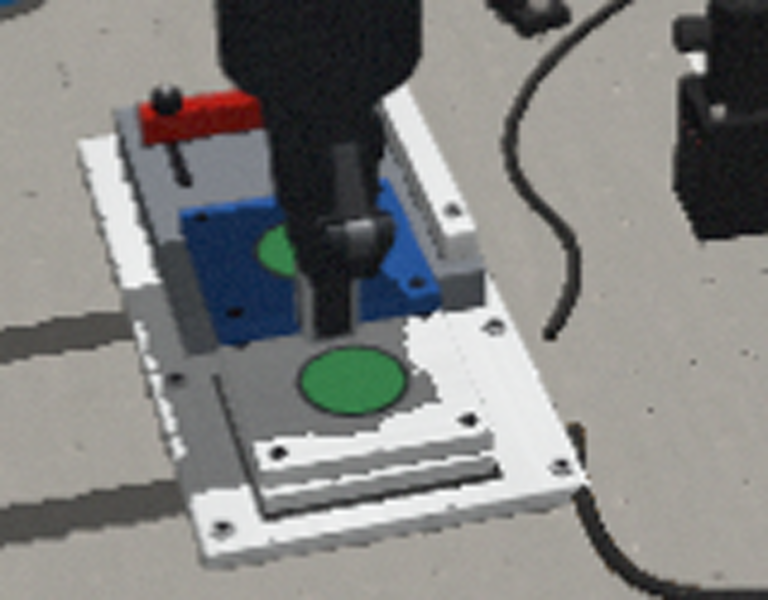

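View pics/t5.png

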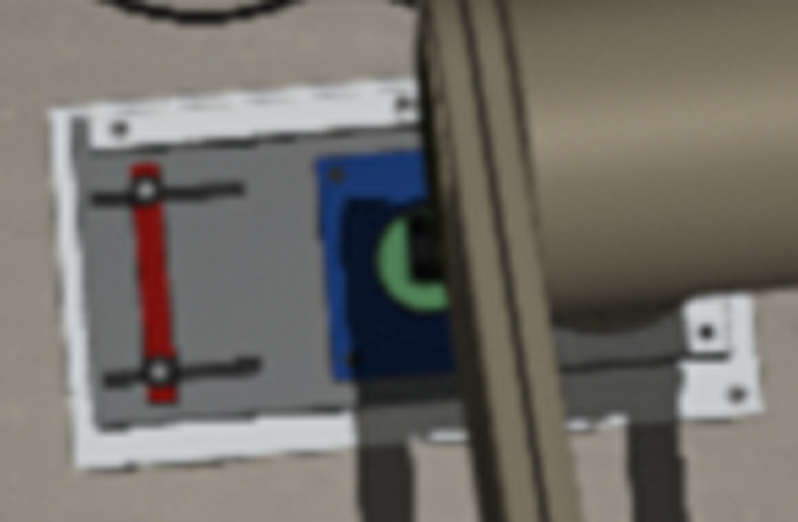

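>>> {"fn": "drive_tool", "kwargs": {
  "moves": [
    [[-0.2,3,0],0],
    [[-0.3,6,0],0],
    [[-0.5,9,0],0],
    [[-0.6,12,0],0],
    [[-0.8,15,0],0],
    [[-0.9,18,0],0],
    [[-1.1,21,0],0],
    [[-1.3,24,0],0]
  ]
}}

```text
time: 8.8
tool_pos: [519.5, 115.0, 58.5]
tcp_rot: [-180.0, 0.0, -177.0]
ft_force: [-0.7, -0.3, -0.7]
finger_gap: -0.2
```

>>> {"fn": "drive_tool", "kwargs": {
  "moves": [
    [[-0.1,2,0],0],
    [[-0.2,4,0],0],
    [[-0.3,6,0],0],
    [[-0.4,8,0],0],
    [[-0.5,9,0],0],
    [[-0.5,10,-0.5],0],
    [[-0.6,11,-1],0],
    [[-0.7,12,-1],0]
  ]
}}

```text
time: 9.47
tool_pos: [519.0, 126.6, 57.6]
tcp_rot: [-180.0, 0.0, -177.0]
ft_force: [-0.5, -1.9, 1.4]
finger_gap: -0.1
```

```bash
python3 v.py 6
```

```text
[518.89591023 126.80121631  57.54063317] [ 0.37726057 -0.27069183  0.33256809] [-0.14677801 -0.09066616  0.00277634] 9.5667
```

View pics/s6.png

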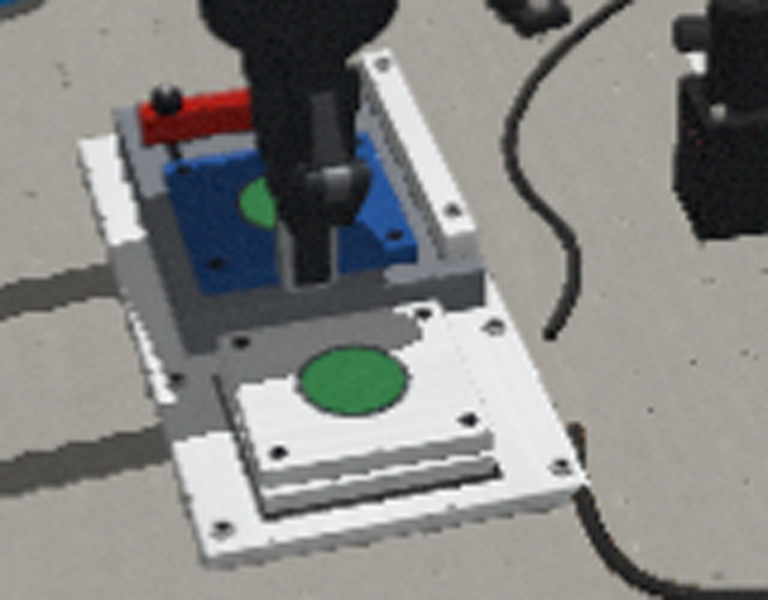

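View pics/t6.png

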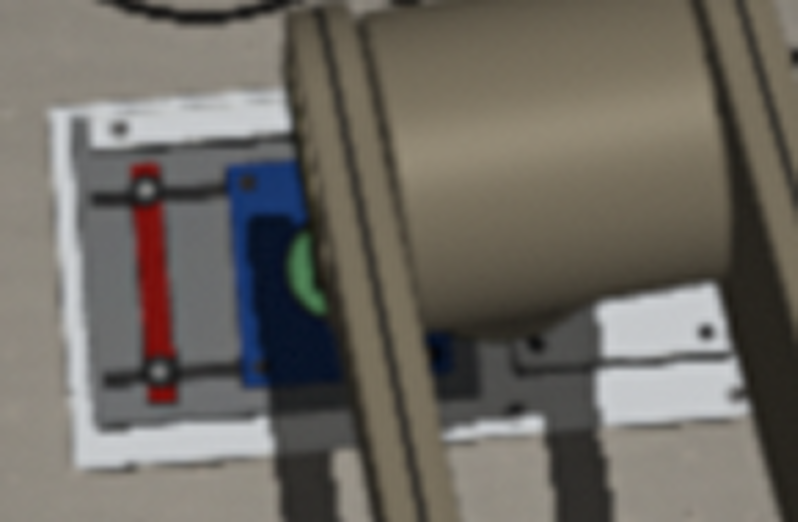

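The plate is on the bed, with its leading edge at about (237,277) in the top zoom and the stop face at about (167,283). I'll compute the gap.

```bash
cat > gap.py <<'E'
import sys
from bench import r
from h import *
# subpixel edge along jig axes at profile lines
c=np.array([524.,147.5]);a=np.radians(3.05);ex=np.array([np.cos(a),np.sin(a)]);ey=np.array([-np.sin(a),np.cos(a)])
def W(x,y,z): return np.append(c+x*ex+y*ey,z)
def J(p): d=np.array(p[:2])-c; return np.array([d@ex,d@ey])
s=r.snapshot('top')
p=s['pixels'].astype(np.float32)
def prof(x,z,ys):
    uv=np.array([proj(s,W(x,y,z)) for y in ys],np.float32)
    return cv2.remap(p,uv[:,0].reshape(1,-1),uv[:,1].reshape(1,-1),cv2.INTER_LINEAR)[0]
ys=np.arange(20,115,.5)
for x in eval(sys.argv[1]):
    v=prof(x,40.5,ys); bl=v[:,2]-v[:,0]      # blue minus red
    w=prof(x,46,ys); rd=w[:,0]-w[:,1]
    try:
        hi=bl[:20].max() if bl.max()<20 else bl.max()
        e=[ys[i] for i in range(len(ys)-1) if bl[i]>hi/2>=bl[i+1]]
        h=rd.max()/2; i0=np.argmax(rd>h); 
        f=ys[i0]; b=ys[len(ys)-1-np.argmax((rd>h)[::-1])]
        print(x,'blue lead',e[-1:], 'stop front/back',f,b,'max',bl.max().round(),rd.max().round())
    except Exception as ex_: print(x,ex_)
E
python3 gap.py "[-45,-35,-25,-15,-5,0,5,15,25,32]"
```

```text
-45 blue lead [np.float64(68.5)] stop front/back 20.0 107.0 max 79.0 12.0
-35 blue lead [np.float64(68.5)] stop front/back 94.5 106.0 max 87.0 52.0
-25 blue lead [np.float64(68.5)] stop front/back 96.0 106.0 max 87.0 106.0
-15 blue lead [np.float64(68.5)] stop front/back 96.0 106.0 max 84.0 105.0
-5 blue lead [np.float64(68.5)] stop front/back 95.5 106.0 max 80.0 105.0
0 blue lead [np.float64(68.5)] stop front/back 96.0 106.0 max 80.0 104.0
5 blue lead [np.float64(68.5)] stop front/back 96.0 106.0 max 82.0 104.0
15 blue lead [np.float64(68.5)] stop front/back 96.0 106.0 max 83.0 104.0
25 blue lead [np.float64(68.5)] stop front/back 95.0 106.0 max 87.0 63.0
32 blue lead [np.float64(68.5)] stop front/back 20.0 34.5 max 85.0 9.0
```

>>> {"fn": "drive_tool", "kwargs": {
  "moves": [
    [[-0.1,2.5,0],0],
    [[-0.3,5,0],0],
    [[-0.4,7.5,0],0],
    [[-0.5,10,0],0],
    [[-0.6,12.5,0],0],
    [[-0.8,15,0],0],
    [[-0.9,17,0],0],
    [[-1.0,18,0],0]
  ]
}}

```text
time: 10.28
tool_pos: [517.8, 145.0, 57.5]
tcp_rot: [180.0, 0.0, -177.0]
ft_force: [0.1, -2.0, 1.2]
finger_gap: -0.1
```

```bash
python3 v.py 7;python3 gap.py "[-35,-25,-15,-5,0,5,15,25,32]"
```

```text
[517.69622443 145.0363287   57.41689409] [0.74804457 0.67104624 0.12685181] [-0.03802932 -0.01107848  0.02620255] 10.3833
-35 blue lead [np.float64(87.0)] stop front/back 94.5 106.0 max 86.0 53.0
-25 blue lead [np.float64(86.5)] stop front/back 96.0 106.0 max 82.0 105.0
-15 blue lead [np.float64(87.0)] stop front/back 96.0 106.0 max 81.0 106.0
-5 blue lead [np.float64(87.0)] stop front/back 96.0 106.0 max 81.0 105.0
0 blue lead [np.float64(86.5)] stop front/back 96.0 106.0 max 80.0 103.0
5 blue lead [np.float64(87.0)] stop front/back 96.0 106.0 max 82.0 104.0
15 blue lead [np.float64(87.0)] stop front/back 96.0 106.0 max 74.0 104.0
25 blue lead [np.float64(86.5)] stop front/back 95.0 106.5 max 85.0 62.0
32 blue lead [np.float64(86.5)] stop front/back 20.0 63.0 max 86.0 10.0
```

View pics/s7.png

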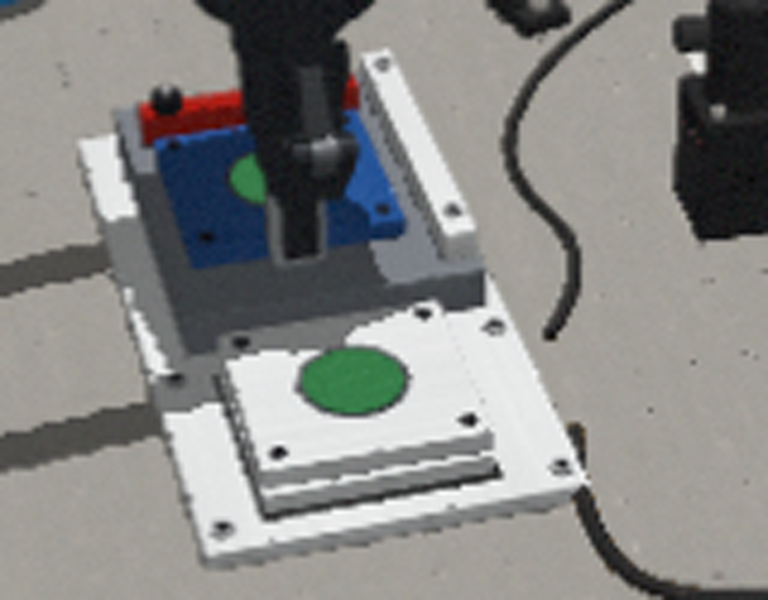

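View pics/t7.png

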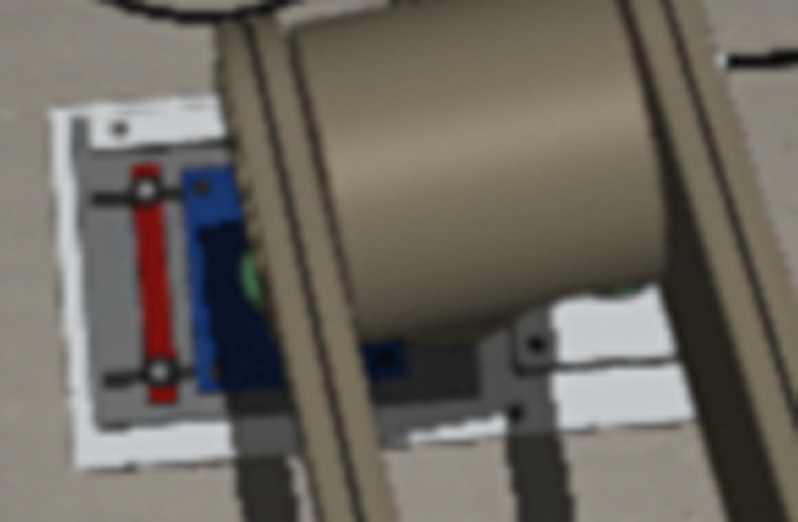

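The plate is parallel and the gap is about 8.5 mm. I'll creep forward and feel for the stop.

>>> {"fn": "drive_tool", "kwargs": {
  "moves": [
    [[-0.1,0.8,0],0],
    [[-0.1,1.6,0],0],
    [[-0.1,2.4,0],0],
    [[-0.2,3.2,0],0],
    [[-0.2,4,0],0],
    [[-0.2,4.5,0],0],
    [[-0.3,5,0],0],
    [[-0.3,5.5,0],0]
  ]
}}

```text
time: 11.1
tool_pos: [517.5, 150.2, 57.5]
tcp_rot: [-180.0, -0.0, -177.0]
ft_force: [0.6, -0.7, -0.4]
finger_gap: -0.3
```

>>> {"fn": "drive_tool", "kwargs": {
  "moves": [
    [[0,0.2,0],0],
    [[0,0.4,0],0],
    [[0,0.6,0],0],
    [[0,0.8,0],0],
    [[0,1.0,0],0],
    [[-0.1,1.1,0],0],
    [[-0.1,1.2,0],0],
    [[-0.1,1.3,0],0]
  ]
}}

```text
time: 11.77
tool_pos: [517.4, 151.5, 57.5]
tcp_rot: [-180.0, 0.0, -177.0]
ft_force: [-1.0, -1.0, -0.6]
finger_gap: -0.1
```

>>> {"fn": "drive_tool", "kwargs": {
  "moves": [
    [[0,0.1,0],0],
    [[0,0.2,0],0],
    [[0,0.3,0],0],
    [[0,0.4,0],0],
    [[0,0.5,0],0],
    [[0,0.6,0],0],
    [[0,0.7,0],0],
    [[0,0.8,0],0]
  ]
}}

```text
time: 12.43
tool_pos: [517.4, 152.2, 57.5]
tcp_rot: [-180.0, 0.0, -177.0]
ft_force: [-0.3, -0.1, -0.3]
finger_gap: 0.1
```

```bash
python3 v.py 8;python3 gap.py "[-35,-25,-15,-5,0,5,15,25]"
```

```text
[517.43255279 152.28339672  57.50833271] [ 0.59010244 -0.92546634 -0.07170637] [-0.15363949  0.02576077 -0.00482591] 12.5333
-35 blue lead [np.float64(93.5)] stop front/back 95.0 106.0 max 84.0 53.0
-25 blue lead [np.float64(93.5)] stop front/back 96.0 106.0 max 75.0 105.0
-15 blue lead [np.float64(93.5)] stop front/back 95.5 106.0 max 85.0 105.0
-5 blue lead [np.float64(93.5)] stop front/back 95.0 106.0 max 66.0 104.0
0 blue lead [np.float64(93.5)] stop front/back 96.0 106.0 max 71.0 103.0
5 blue lead [np.float64(93.5)] stop front/back 96.0 106.0 max 77.0 104.0
15 blue lead [np.float64(93.5)] stop front/back 95.5 106.0 max 86.0 103.0
25 blue lead [np.float64(93.0)] stop front/back 95.0 106.0 max 86.0 66.0
```

View pics/s8.png

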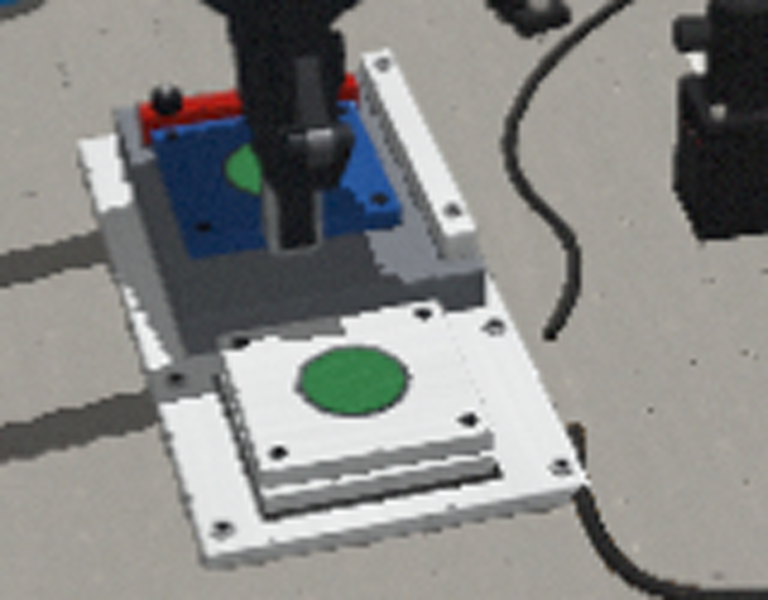

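View pics/t8.png

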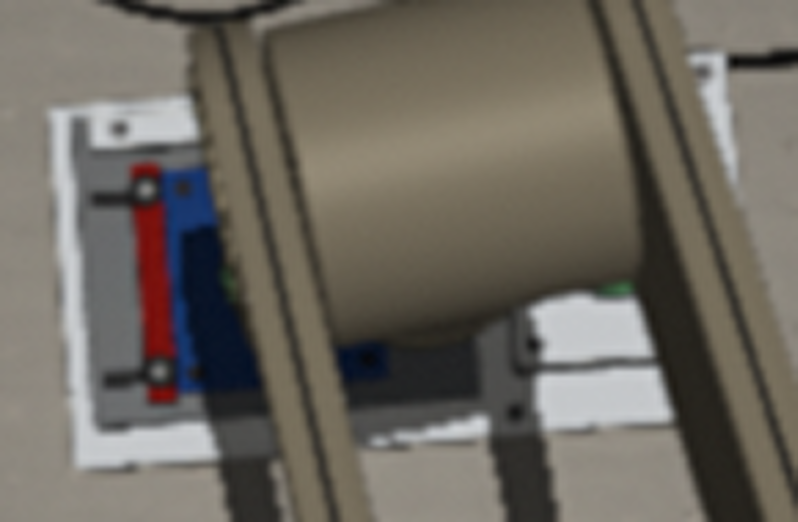

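The gap is now about 1.5–2 mm and the force is still only the sliding level. I'll keep creeping.

>>> {"fn": "drive_tool", "kwargs": {
  "moves": [
    [[0,0.1,0],0],
    [[0,0.2,0],0],
    [[0,0.3,0],0],
    [[0,0.4,0],0],
    [[0,0.5,0],0],
    [[0,0.6,0],0],
    [[0,0.7,0],0],
    [[0,0.8,0],0]
  ]
}}

```text
time: 13.25
tool_pos: [517.5, 152.7, 57.5]
tcp_rot: [-180.0, 0.0, -177.0]
ft_force: [0.3, -4.3, 0.7]
finger_gap: -0.1
```

>>> {"fn": "drive_tool", "kwargs": {
  "moves": [
    [[0,0,0],0],
    [[0,0,0],0],
    [[0,0.1,0],0],
    [[0,0.1,0],0],
    [[0,0.2,0],0],
    [[0,0.2,0],0],
    [[0,0.2,0],0],
    [[0,0.2,0],0]
  ]
}}

```text
time: 13.92
tool_pos: [517.5, 152.8, 57.5]
tcp_rot: [-180.0, 0.0, -177.0]
ft_force: [1.8, -5.3, 0.2]
finger_gap: 0.0
```

The stop is touched: 5 N, with the commanded pose lagging. I'll back off, lift and go round to the plate's open side.

>>> {"fn": "drive_tool", "kwargs": {
  "moves": [
    [[0,-4,0],0],
    [[0,-10,0],0],
    [[0,-14,8],0],
    [[0,-16,25],0],
    [[0,-18,45],0],
    [[-8,-20,65],0],
    [[-25,-20,75],0],
    [[-45,-20,75],0]
  ]
}}

```text
time: 14.58
tool_pos: [474.6, 133.4, 136.5]
tcp_rot: [179.9, 0.3, -177.0]
ft_force: [0.4, 0.4, -0.1]
finger_gap: -0.1
```

>>> {"fn": "drive_tool", "kwargs": {
  "moves": [
    [[-20,0,0],0],
    [[-40,0,0],0],
    [[-60,0,0],0],
    [[-80,0,0],0],
    [[-100,0,0],0],
    [[-100,0,0],0],
    [[-100,0,0],0],
    [[-100,0,0],0]
  ]
}}

```text
time: 15.25
tool_pos: [373.3, 133.4, 133.3]
tcp_rot: [180.0, 0.1, -177.0]
ft_force: [-0.9, -0.6, 0.4]
finger_gap: -0.1
```

```bash
python3 v.py 9;python3 gap.py "[-40,-35,-25,-15,-5,0,5,15,25]"
```

```text
[373.30695777 133.25415611 132.99420899] [1.08910562 0.32785769 0.72268825] [ 0.02278949 -0.05309624  0.01793542] 15.35
-40 blue lead [np.float64(94.0)] stop front/back 100.0 100.5 max 86.0 0.0
-35 blue lead [np.float64(93.5)] stop front/back 95.0 106.0 max 87.0 51.0
-25 blue lead [np.float64(93.5)] stop front/back 96.0 106.0 max 88.0 102.0
-15 blue lead [np.float64(93.5)] stop front/back 95.5 106.0 max 89.0 103.0
-5 blue lead [np.float64(93.5)] stop front/back 95.5 106.0 max 89.0 102.0
0 blue lead [np.float64(93.5)] stop front/back 96.0 106.0 max 90.0 101.0
5 blue lead [np.float64(93.5)] stop front/back 96.0 106.0 max 88.0 102.0
15 blue lead [np.float64(93.5)] stop front/back 95.5 106.0 max 87.0 101.0
25 blue lead [np.float64(93.5)] stop front/back 95.0 106.0 max 86.0 63.0
```

View pics/s9.png

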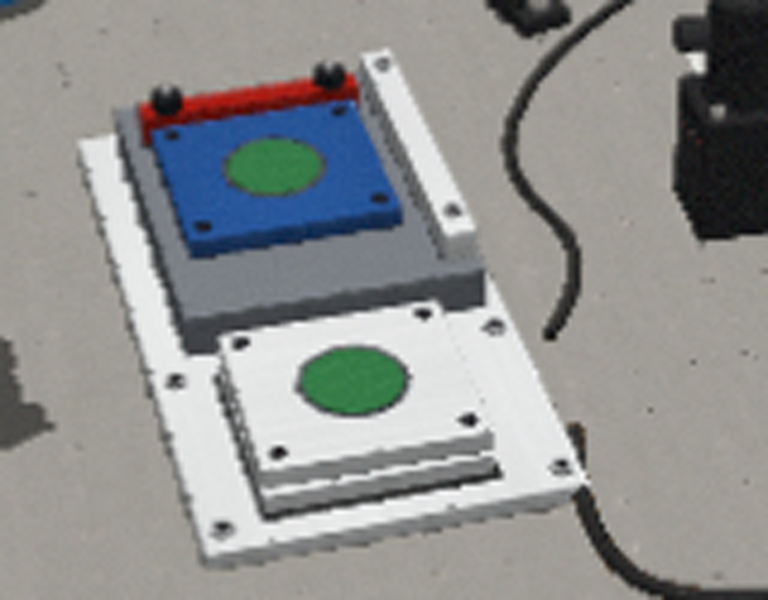

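View pics/t9.png

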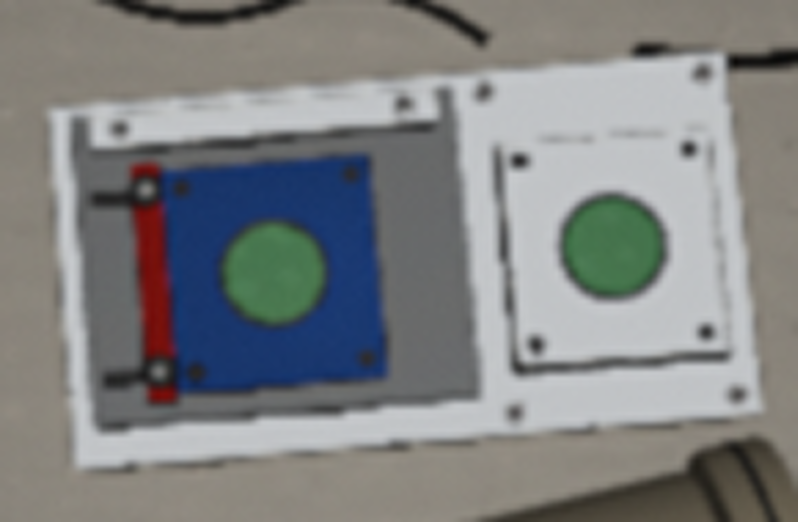

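The plate sits straight against the stop. In the top zoom, the blue corners are about (162,172), (371,155), (386,376) and (176,394), and the fence edge is at y≈150–127. Next I'll measure the side gap.

```bash
python3 - <<'E'
from bench import r
from h import *
s=r.snapshot('top')
c=np.array([524.,147.5]);a=np.radians(3.05);ex=np.array([np.cos(a),np.sin(a)]);ey=np.array([-np.sin(a),np.cos(a)])
J=lambda p:np.array([(p[:2]-c)@ex,(p[:2]-c)@ey])
hsv=cv2.cvtColor(s['pixels'],cv2.COLOR_RGB2HSV)
m=((hsv[...,0]>100)&(hsv[...,0]<125)&(hsv[...,1]>130)).astype(np.uint8); b=np.zeros_like(m);b[215:310,280:425]=1
k=max(cv2.findContours(m*b,cv2.RETR_EXTERNAL,cv2.CHAIN_APPROX_NONE)[0],key=cv2.contourArea)
rc=cv2.minAreaRect(k); w=onz(s,rc[0],40.5); print('rect centre',rc,w,J(w))
g=onz(s,(280+274.5/5.5-.5,215+273.5/5.5-.5),40.5); print('green',g,J(g))
zt=lambda p:(280+(p[0]+.5)/5.5-.5,215+(p[1]+.5)/5.5-.5)
for p,z in[((92,150),45),((437,127),45),((162,172),40.5),((371,155),40.5),((386,376),40.5),((176,394),40.5)]: print(p,onz(s,zt(p),z).round(1),J(onz(s,zt(p),z)).round(1))
t=r.snapshot('side')
zs=lambda p:(225+(p[0]+.5)/4.8-.5,225+(p[1]+.5)/4.8-.5)
for p,z in[((274,166),40.5),((401,210),40.5),((192,240),40.5)]: print('side',p,onz(t,zs(p),z).round(1),J(onz(t,zs(p),z)).round(1))
E
```

```text
rect centre ((329.17071533203125, 264.46343994140625), (40.19614028930664, 37.770511627197266), 85.03025817871094) [515.43787946 200.57014675  40.5       ] [-5.72626736 53.45054019]
green [515.94147394 200.03333094  40.5       ] [-5.25194881 52.88768983]
(92, 150) [566.8 271.2  45. ] [ 49.4 121.3]
(437, 127) [572.1 133.4  45. ] [ 47.3 -16.7]
(162, 172) [557.7 243.7  40.5] [38.8 94.2]
(371, 155) [562.2 159.9  40.5] [38.8 10.3]
(386, 376) [473.8 156.9  40.5] [-49.6  12.1]
(176, 394) [469.  240.2  40.5] [-50.   95.5]
side (274, 166) [518.9 202.2  40.5] [-2.2 54.9]
side (401, 210) [564.6 159.8  40.5] [41.2 10.1]
side (192, 240) [477.5 157.8  40.5] [-45.8  12.8]
```

>>> {"fn": "drive_tool", "kwargs": {
  "moves": [
    [[15,16,0],0],
    [[30,32,0],0],
    [[45,48,0],0],
    [[62,63,0],0],
    [[62,63,-25],0],
    [[62,63,-50],0],
    [[62,63,-70],0],
    [[62,63,-76.5],0]
  ]
}}

```text
time: 16.17
tool_pos: [432.2, 195.5, 52.3]
tcp_rot: [-179.9, -0.3, -177.0]
ft_force: [-0.9, -0.5, -1.1]
finger_gap: 0.2
```

>>> {"fn": "drive_tool", "kwargs": {
  "moves": [
    [[2,0,0],0],
    [[4,0,0],0],
    [[6,0,0],0],
    [[8,0,0],0],
    [[10,0,0],0],
    [[12,0,0],0],
    [[14,1,0],0],
    [[15,1,0],0]
  ]
}}

```text
time: 16.83
tool_pos: [450.0, 197.4, 56.4]
tcp_rot: [180.0, 0.0, -177.0]
ft_force: [0.2, -0.4, 0.1]
finger_gap: 0.1
```

```bash
python3 v.py 10
```

```text
[449.63498257 197.31334498  56.1143966 ] [-0.47918106 -0.18082518  0.07826323] [-0.03656607  0.01030362  0.0246868 ] 16.9333
```

View pics/s10.png

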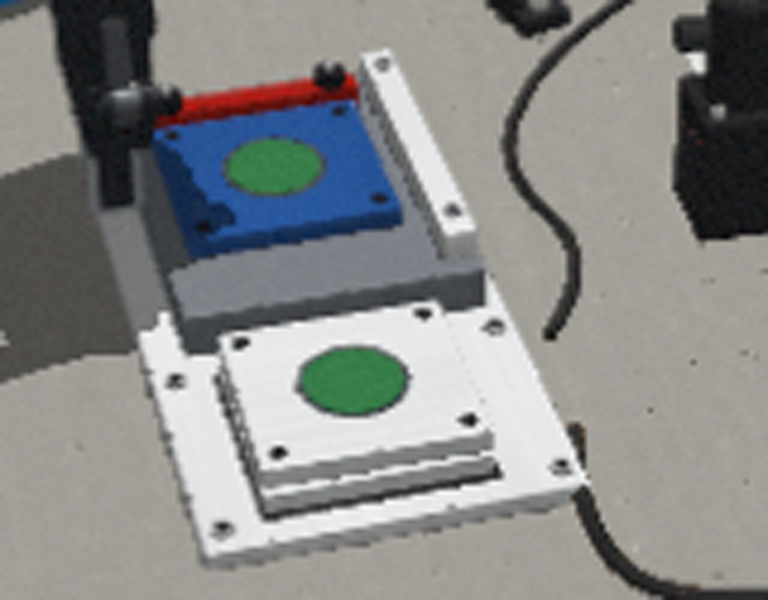

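View pics/t10.png

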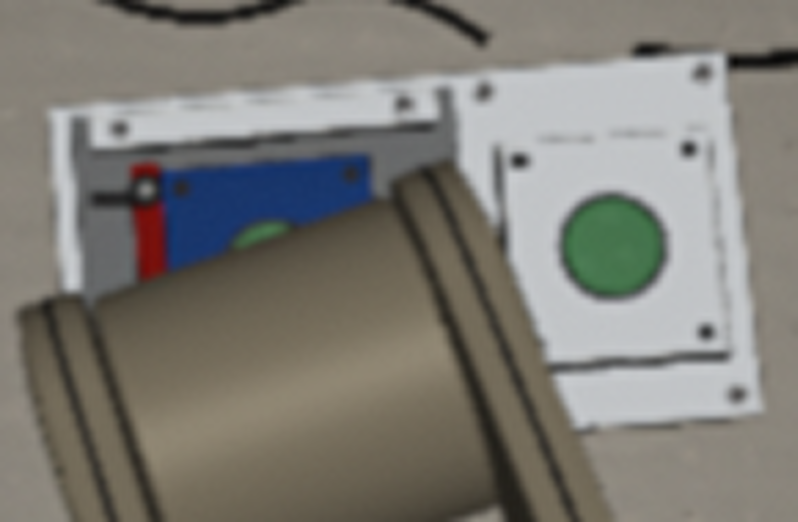

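>>> {"fn": "drive_tool", "kwargs": {
  "moves": [
    [[1.5,0.1,0],0],
    [[3,0.2,0],0],
    [[4.5,0.2,0],0],
    [[6,0.3,0],0],
    [[7.5,0.4,0],0],
    [[9,0.5,0],0],
    [[10,0.5,0],0],
    [[11,0.6,0],0]
  ]
}}

```text
time: 17.6
tool_pos: [460.5, 197.8, 56.0]
tcp_rot: [-180.0, -0.0, -177.0]
ft_force: [-0.2, 0.3, -0.2]
finger_gap: -0.1
```

>>> {"fn": "drive_tool", "kwargs": {
  "moves": [
    [[0.8,0,0],0],
    [[1.6,0.1,0],0],
    [[2.4,0.1,0],0],
    [[3.2,0.2,0],0],
    [[4,0.2,0],0],
    [[4.8,0.3,0],0],
    [[5.6,0.3,0],0],
    [[6.4,0.3,0],0]
  ]
}}

```text
time: 18.27
tool_pos: [466.8, 198.2, 55.9]
tcp_rot: [-180.0, -0.0, -177.0]
ft_force: [-2.1, -0.4, 0.8]
finger_gap: -0.1
```

```bash
python3 v.py 11
```

```text
[467.00036235 198.17104226  55.95589772] [ 0.23614427  0.11037444 -0.77966698] [ 0.00666877  0.03621497 -0.05565327] 18.3667
```

View pics/s11.png

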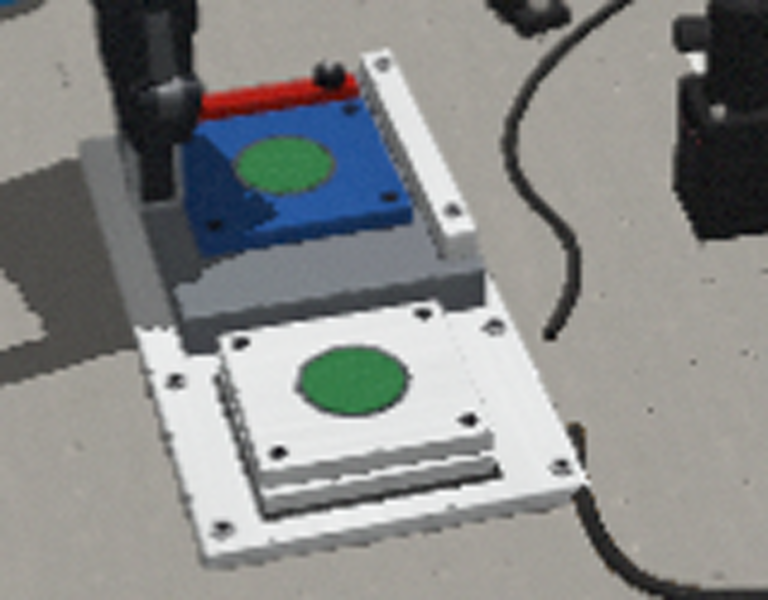

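View pics/t11.png

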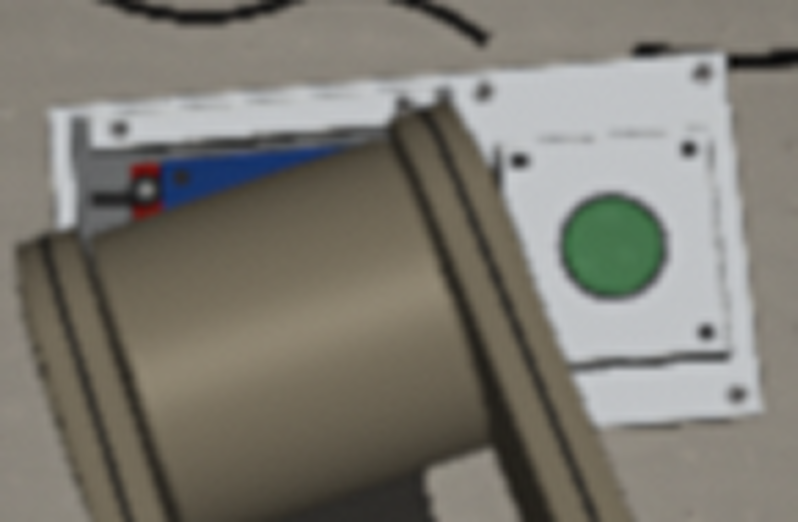

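The plate has moved about 4 mm towards the fence and is still straight. I'll continue.

>>> {"fn": "drive_tool", "kwargs": {
  "moves": [
    [[0.8,0,0],0],
    [[1.6,0.1,0],0],
    [[2.4,0.1,0],0],
    [[3.2,0.2,0],0],
    [[4,0.2,0],0],
    [[4.8,0.3,0],0],
    [[5.6,0.3,0],0],
    [[6.4,0.3,0],0]
  ]
}}

```text
time: 19.03
tool_pos: [472.5, 198.4, 55.8]
tcp_rot: [-180.0, -0.1, -177.0]
ft_force: [-7.9, 0.1, 5.7]
finger_gap: -0.4
```

>>> {"fn": "drive_tool", "kwargs": {
  "moves": [
    [[0.2,0,0],0],
    [[0.4,0,0],0],
    [[0.6,0,0],0],
    [[0.8,0,0],0],
    [[1.0,0,0],0],
    [[1.2,0.1,0],0],
    [[1.4,0.1,0],0],
    [[1.6,0.1,0],0]
  ]
}}

```text
time: 19.7
tool_pos: [472.6, 198.5, 55.7]
tcp_rot: [-180.0, -0.3, -177.0]
ft_force: [-13.7, -1.2, 11.9]
finger_gap: -0.1
```

```bash
python3 v.py 12
```

```text
[472.6353262  198.45170057  55.67831146] [-12.80516904  -1.17814739  10.41570102] [-0.20750778  2.16286974  0.01550155] 19.8
```

View pics/s12.png

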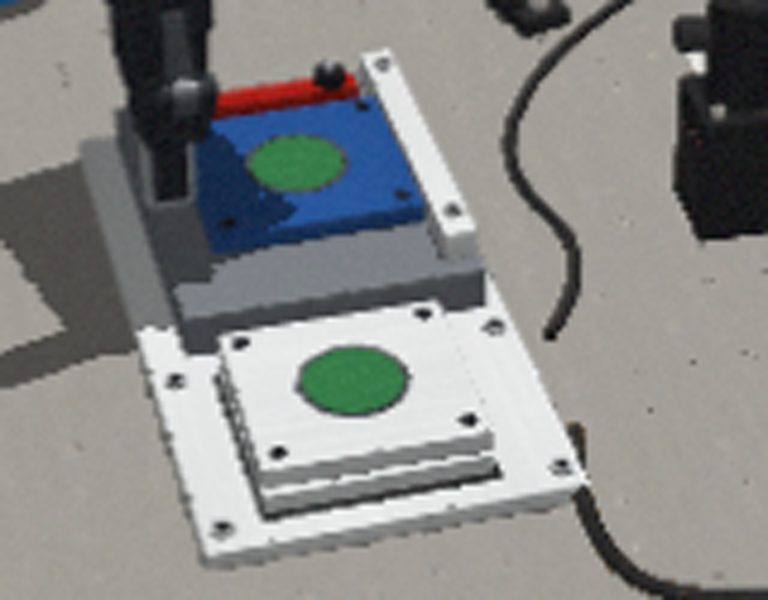

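View pics/t12.png

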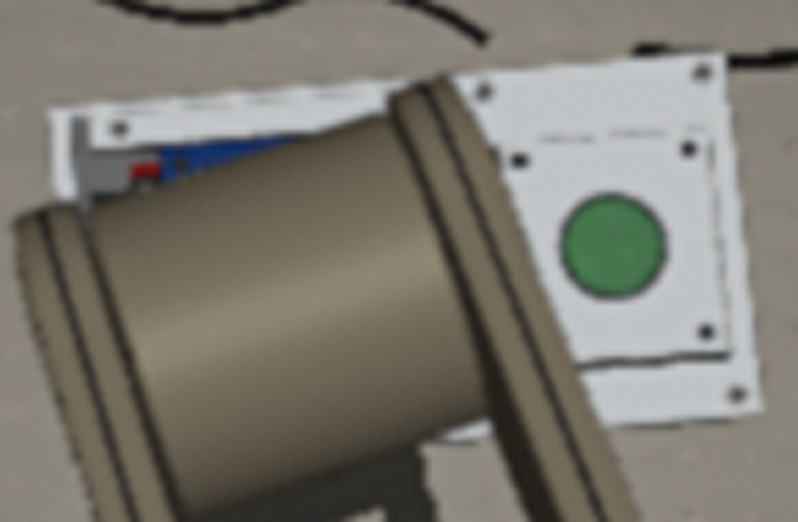

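Resistance came after about 9.5 mm of plate travel. In the side zoom the plate's edge meets the fence face along (378,100)–(427,210). I'll withdraw and check.

>>> {"fn": "drive_tool", "kwargs": {
  "moves": [
    [[-1.5,0,0],0],
    [[-4,0,0],0],
    [[-8,0,0],0],
    [[-14,0,0],0],
    [[-22,0,5],0],
    [[-34,-8,25],0],
    [[-50,-20,50],0],
    [[-70,-35,75],0]
  ]
}}

```text
time: 20.47
tool_pos: [403.9, 163.5, 131.3]
tcp_rot: [-180.0, -0.0, -176.9]
ft_force: [0.4, 0.2, 1.2]
finger_gap: 0.2
```

>>> {"fn": "drive_tool", "kwargs": {
  "moves": [
    [[-10,-15,5],0],
    [[-20,-30,10],0],
    [[-25,-45,10],0],
    [[-25,-60,10],0],
    [[-25,-60,10],0],
    [[-25,-60,10],0],
    [[-25,-60,10],0],
    [[-25,-60,10],0]
  ]
}}

```text
time: 21.13
tool_pos: [379.8, 104.1, 140.9]
tcp_rot: [180.0, 0.0, -177.0]
ft_force: [-0.0, 0.7, 0.1]
finger_gap: -0.2
```

```bash
python3 v.py 13;python3 gap.py "[-30,-20,-15,-5,0,5,15,25,40,45]"
python3 - <<'E'
from bench import r
from h import *
t=r.snapshot('side');b=cv2.resize(t['pixels'][228:295,245:335],None,fx=8.8,fy=8.8,interpolation=cv2.INTER_CUBIC)
cv2.imwrite('pics/sz13.png',b[:,:,::-1])
s=r.snapshot('top');b=cv2.resize(s['pixels'][228:295,285:375],None,fx=8.8,fy=8.8,interpolation=cv2.INTER_CUBIC)
cv2.imwrite('pics/tz13.png',b[:,:,::-1])
E
```

```text
[379.80277598 104.09513877 140.88183726] [ 0.67671792  0.20385275 -0.23606371] [ 0.00920639 -0.01925684  0.05714719] 21.2333
-30 blue lead [np.float64(93.0)] stop front/back 95.5 106.0 max 86.0 103.0
-20 blue lead [np.float64(93.5)] stop front/back 96.0 106.0 max 88.0 102.0
-15 blue lead [np.float64(93.5)] stop front/back 95.5 106.0 max 89.0 103.0
-5 blue lead [np.float64(93.0)] stop front/back 95.5 106.0 max 90.0 102.0
0 blue lead [np.float64(93.5)] stop front/back 96.0 106.0 max 89.0 101.0
5 blue lead [np.float64(93.5)] stop front/back 96.0 106.0 max 89.0 103.0
15 blue lead [np.float64(93.5)] stop front/back 95.5 106.0 max 89.0 102.0
25 blue lead [np.float64(93.5)] stop front/back 95.0 106.0 max 86.0 65.0
40 blue lead [np.float64(93.5)] stop front/back 95.5 106.0 max 84.0 82.0
45 blue lead [np.float64(94.0)] stop front/back 97.5 105.5 max 87.0 3.0
```

View pics/sz13.png

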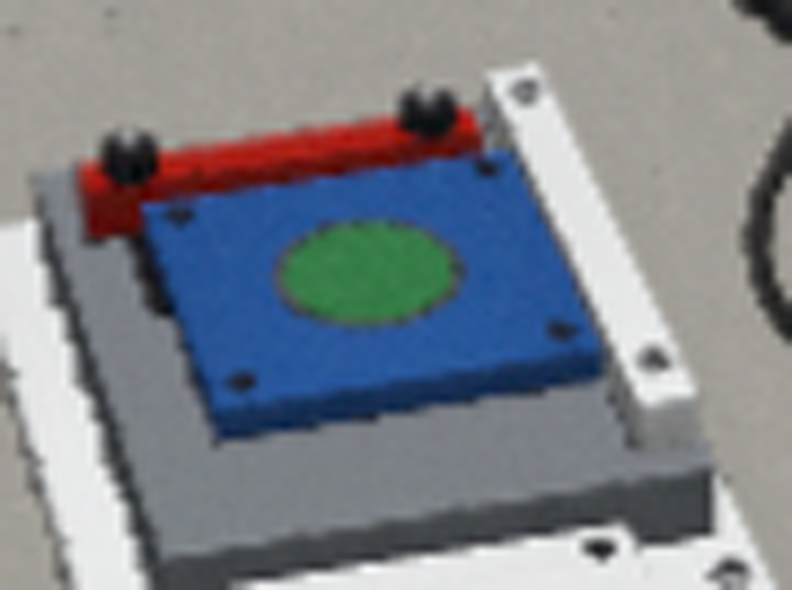

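View pics/tz13.png

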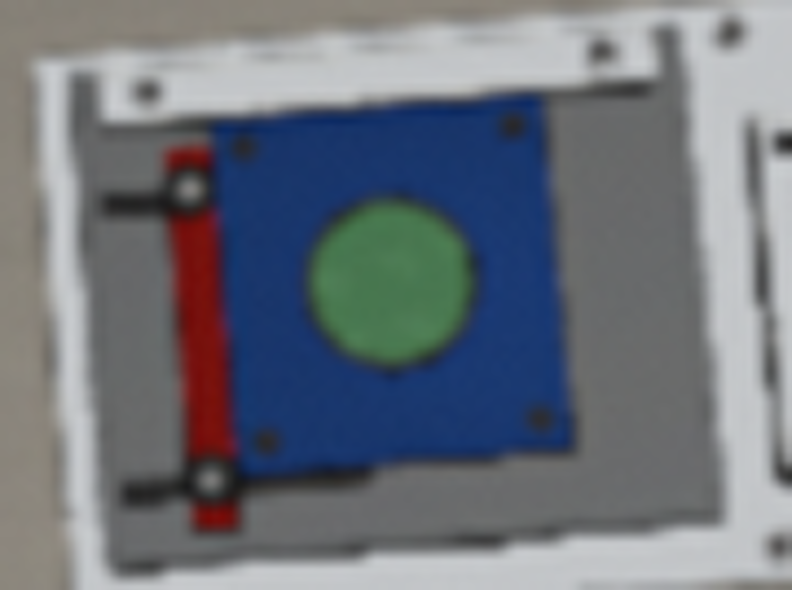

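The plate is straight and looks flush with both. In the side zoom it meets the fence at (605,370) and the stop along (140,205)–(510,150). My stop contact of 5 N could just have been stiction, so I'll re-touch gently from behind to be sure.

>>> {"fn": "drive_tool", "kwargs": {
  "moves": [
    [[30,6,0],0],
    [[60,12,0],0],
    [[90,18,0],0],
    [[120,24,0],0],
    [[147,29,0],0],
    [[147,29,-15],0],
    [[147,29,-40],0],
    [[147,29,-60],0]
  ]
}}

```text
time: 22.05
tool_pos: [527.3, 132.9, 79.8]
tcp_rot: [180.0, 0.0, -177.0]
ft_force: [0.4, 0.4, -1.1]
finger_gap: -0.0
```

>>> {"fn": "drive_tool", "kwargs": {
  "moves": [
    [[0,0,-10],0],
    [[0,0,-18],0],
    [[0,0,-22],0],
    [[0,0,-23.5],0],
    [[0,0,-23.5],0],
    [[0,3,-23.5],0],
    [[0,6,-23.5],0],
    [[0,8,-23.5],0]
  ]
}}

```text
time: 22.72
tool_pos: [527.5, 141.1, 58.5]
tcp_rot: [180.0, 0.1, -177.0]
ft_force: [0.2, -0.2, -0.0]
finger_gap: -0.3
```

```bash
python3 v.py 14
```

```text
[527.19972973 141.12027926  58.1226614 ] [-0.64027604  0.2088562  -0.40847248] [ 0.01635838 -0.02259101 -0.01107284] 22.8167
```

View pics/s14.png

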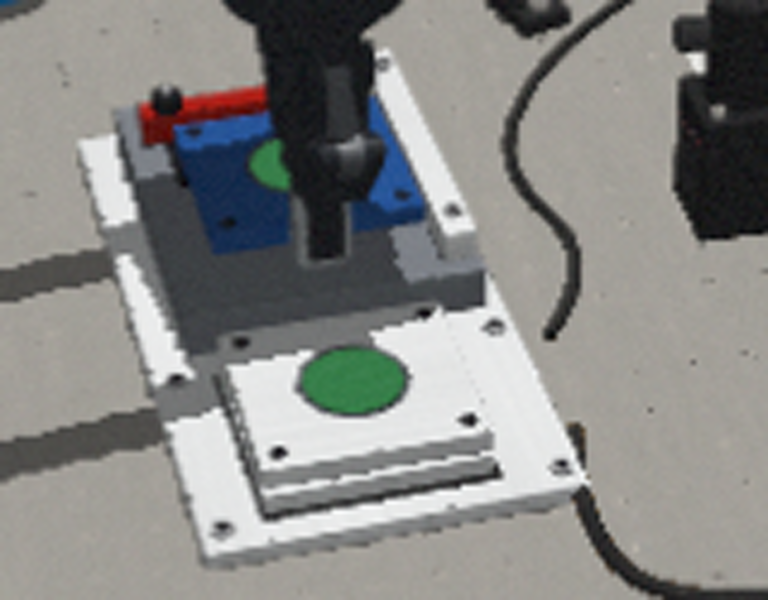

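>>> {"fn": "drive_tool", "kwargs": {
  "moves": [
    [[-0.1,2,-0.5],0],
    [[-0.2,4,-0.5],0],
    [[-0.3,6,-0.5],0],
    [[-0.4,8,-0.5],0],
    [[-0.5,9.5,-0.5],0],
    [[-0.5,10.2,-0.5],0],
    [[-0.6,10.7,-0.5],0],
    [[-0.6,11,-0.5],0]
  ]
}}

```text
time: 23.48
tool_pos: [526.2, 151.6, 57.0]
tcp_rot: [-180.0, -0.0, -177.0]
ft_force: [-0.2, 0.2, -0.3]
finger_gap: 0.3
```

>>> {"fn": "drive_tool", "kwargs": {
  "moves": [
    [[0,0.1,0],0],
    [[0,0.2,0],0],
    [[0,0.3,0],0],
    [[0,0.4,0],0],
    [[0,0.5,0],0],
    [[0,0.6,0],0],
    [[0,0.7,0],0],
    [[0,0.8,0],0]
  ]
}}

```text
time: 24.15
tool_pos: [526.2, 152.4, 57.0]
tcp_rot: [-180.0, 0.0, -177.0]
ft_force: [0.2, 0.6, 0.2]
finger_gap: -0.2
```

>>> {"fn": "drive_tool", "kwargs": {
  "moves": [
    [[0,0.1,0],0],
    [[0,0.2,0],0],
    [[0,0.3,0],0],
    [[0,0.4,0],0],
    [[0,0.5,0],0],
    [[0,0.6,0],0],
    [[0,0.7,0],0],
    [[0,0.8,0],0]
  ]
}}

```text
time: 24.82
tool_pos: [526.2, 153.0, 57.0]
tcp_rot: [-180.0, -0.0, -177.0]
ft_force: [0.2, -1.0, 0.5]
finger_gap: 0.1
```

>>> {"fn": "drive_tool", "kwargs": {
  "moves": [
    [[0,0.1,0],0],
    [[0,0.1,0],0],
    [[0,0.2,0],0],
    [[0,0.2,0],0],
    [[0,0.3,0],0],
    [[0,0.3,0],0],
    [[0,0.4,0],0],
    [[0,0.4,0],0]
  ]
}}

```text
time: 25.48
tool_pos: [526.2, 153.2, 57.0]
tcp_rot: [-180.0, -0.0, -177.0]
ft_force: [-0.9, -5.2, 0.7]
finger_gap: -0.0
```

>>> {"fn": "drive_tool", "kwargs": {
  "moves": [
    [[0,0,0],0],
    [[0,0.1,0],0],
    [[0,0.1,0],0],
    [[0,0.1,0],0],
    [[0,0.2,0],0],
    [[0,0.2,0],0],
    [[0,0.2,0],0],
    [[0,0.2,0],0]
  ]
}}

```text
time: 26.15
tool_pos: [526.2, 153.2, 57.0]
tcp_rot: [-180.0, -0.0, -177.0]
ft_force: [-0.2, -5.8, 0.2]
finger_gap: 0.1
```

>>> {"fn": "drive_tool", "kwargs": {
  "moves": [
    [[0,0,0],0],
    [[0,0.1,0],0],
    [[0,0.1,0],0],
    [[0,0.1,0],0],
    [[0,0.15,0],0],
    [[0,0.15,0],0],
    [[0,0.15,0],0],
    [[0,0.15,0],0]
  ]
}}

```text
time: 26.82
tool_pos: [526.2, 153.2, 57.0]
tcp_rot: [-179.9, -0.0, -177.0]
ft_force: [-0.7, -6.6, 1.5]
finger_gap: 0.2
```

The force is 6.6 N with no motion at all, so this is the stop and not stiction. I'll withdraw.

>>> {"fn": "drive_tool", "kwargs": {
  "moves": [
    [[0,-2,0],0],
    [[0,-6,0],0],
    [[0,-12,0],0],
    [[0,-15,8],0],
    [[0,-18,25],0],
    [[0,-20,50],0],
    [[-20,-20,70],0],
    [[-45,-20,80],0]
  ]
}}

```text
time: 27.48
tool_pos: [483.5, 133.8, 140.9]
tcp_rot: [179.9, 0.3, -177.0]
ft_force: [0.3, -0.2, 0.9]
finger_gap: -0.3
```

>>> {"fn": "drive_tool", "kwargs": {
  "moves": [
    [[-25,-5,0],0],
    [[-50,-10,0],0],
    [[-75,-15,0],0],
    [[-100,-20,0],0],
    [[-105,-30,0],0],
    [[-105,-30,0],0],
    [[-105,-30,0],0],
    [[-105,-30,0],0]
  ]
}}

```text
time: 28.15
tool_pos: [377.1, 104.1, 137.8]
tcp_rot: [180.0, 0.1, -177.0]
ft_force: [-0.4, -0.3, 0.3]
finger_gap: -0.2
```

```bash
python3 v.py 15;python3 gap.py "[-30,-20,-15,-5,0,5,15,25,40]"
python3 - <<'E'
from bench import r
from h import *
t=r.snapshot('side');b=cv2.resize(t['pixels'][228:295,245:335],None,fx=8.8,fy=8.8,interpolation=cv2.INTER_CUBIC)
cv2.imwrite('pics/sz15.png',b[:,:,::-1])
s=r.snapshot('top');b=cv2.resize(s['pixels'][228:295,285:375],None,fx=8.8,fy=8.8,interpolation=cv2.INTER_CUBIC)
cv2.imwrite('pics/tz15.png',b[:,:,::-1])
E
```

```text
[376.91721918 104.15761874 137.36276302] [-0.2275555   0.55221582 -0.51642423] [ 0.00281793 -0.01020913 -0.0152999 ] 28.25
-30 blue lead [np.float64(93.5)] stop front/back 96.0 106.0 max 86.0 103.0
-20 blue lead [np.float64(93.5)] stop front/back 96.0 106.0 max 88.0 102.0
-15 blue lead [np.float64(93.5)] stop front/back 95.5 106.0 max 88.0 102.0
-5 blue lead [np.float64(93.5)] stop front/back 95.5 106.0 max 89.0 102.0
0 blue lead [np.float64(93.5)] stop front/back 96.0 106.0 max 89.0 101.0
5 blue lead [np.float64(93.5)] stop front/back 96.0 106.0 max 90.0 102.0
15 blue lead [np.float64(93.5)] stop front/back 95.5 106.0 max 88.0 101.0
25 blue lead [np.float64(93.5)] stop front/back 95.0 106.0 max 87.0 64.0
40 blue lead [np.float64(93.5)] stop front/back 95.5 106.0 max 84.0 82.0
```

View pics/sz15.png

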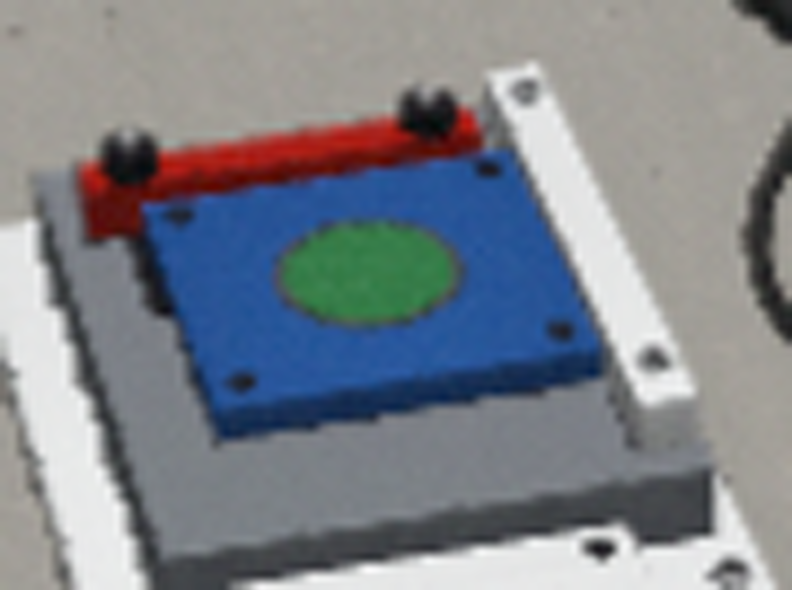

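View pics/tz15.png

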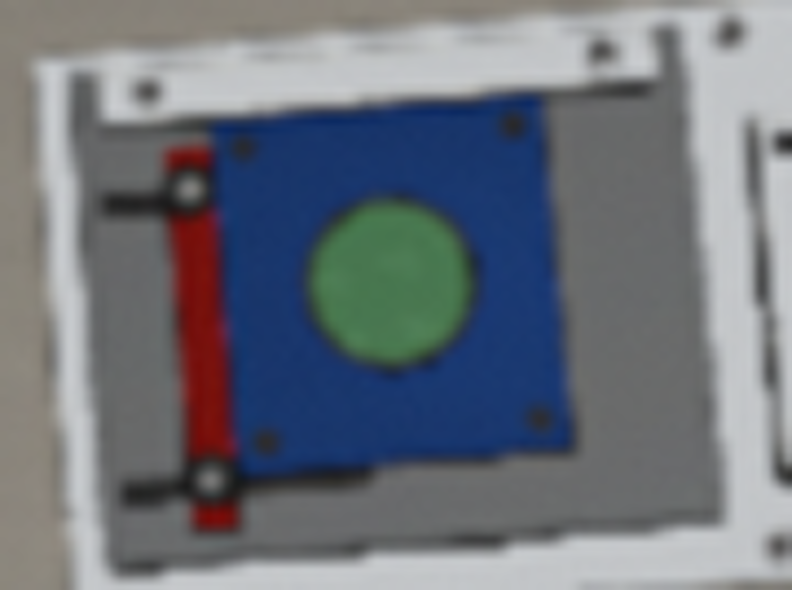

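In the last views the plate lies flat and straight. Its front edge runs along the red stop at (140,205)–(510,150) in the side zoom, and its side edge along the fence at (515,150)–(605,360). The stop and lower plates are unchanged and the tool is clear, so I'm handing in.

```bash
python3 -c "
from bench import r
print(r.hand_in()); print(r.sense()['time'])"
```

```text
the job is handed in; nothing more can be done
None
the job is handed in; nothing more can be done
```

I pushed the blue plate off the stack with shut fingertips and slid it across the gap onto the bed until it met the red end stop. I then nudged it against the fence from its open side, re-touched the stop gently from behind, backed the arm clear and handed in at about 28 s. The hand-in gave no verdict.

**Stop:** the first touch read about 5 N, which could still have been stiction. The re-touch read 6.6 N at the same spot with no movement, below the 10 N the clamp holds.

**Fence:** the plate came up against the fence at about 13 N. The last side and top views show it straight and flush with both stop and fence.

**Left alone:** in the last views the stop reads the same position as at the start (back face at jig y≈106 mm). The middle and bottom plates and the bystanders showed no movement by eye; I did not measure them.

**Readings that disagreed:**
- **Gap at the stop:** the raw image edges still suggest about 2 mm between plate and stop. The bar images narrower than its true 12 mm, so I trusted the force reading.
- **Fence position:** the top view places the fence face about 6 mm nearer than its nominal 55 mm in my estimated jig frame. I relied on contact and the side view instead.
- **Upward force while crossing the gap:** the tool felt about 4 N upward partway across. It went away when I raised the tip by about 1 mm, and I did not find the cause.
- **Upward force at the fence:** the tool also felt about 10–12 N upward during the fence push, which I took to be friction on the plate's edge.

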